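# Restock and register an analyser's reagent bay

### The job

Slide the reagent bay's cover open and stand every reagent pack that is on the bench upright on the floor of a lane of its own in the bay. Then take the stick scanner out of its stand and, holding it by its upper part, press its rubber nose on the blue mat to swing it over within the fingers until it points nearly level; with it scan first the lot card in the sloping holder and after that the bay's own label, each time pointing squarely at the middle of the bar code with the nose about 3 cm away and keeping still for a second. Finish with the scanner lying flat on the blue mat for wiping down, the cover slid fully shut over the packs, and everything else on the bench left where it is.

Things in the scene. Friction and masses are not known exactly. Their poses are not given: they have to be found in the camera images.
- bay: Fixed cream reagent bay. Origin: on the bench under the middle of its 4 lanes; x away from the robot, y left, z up. Open well x -50 to 50, y -110 to 110 mm, in walls 104 mm high. Lanes 52 wide (y) x 100 long, centred y = -84, -28, 28, 84 mm, floor 15 mm above the bench, dividers 45 mm high. Closed deck behind, to x = 178 mm. Label pod juts out 42 mm at the -y side (outer faces y = -116, 116 mm).
- cover (a joint): Slide of the bay's flat cover: 0 = fully shut (at its stop), 0.115 m = fully open, moving along the bay's +x; friction 1.5 N, no spring, stays where left. Starts shut or up to 20 mm open. Plate 120 x 232 x 8 mm, 107 to 115 mm above the bench, clears packs standing on the lane floor; shut it spans bay x = -58 to 62 mm.
- cover_fin (a point): Middle of the cover's cream grip fin: 14 mm thick (bay's x), 80 mm long (bay's y), its top 26 mm above the plate; this point is 127 mm above the bench, 12 mm above the plate, at bay x = -40 mm + the joint's value, y = 0. Pinch from above or push.
- pack1: Loose reagent pack, about 130 g: white bottle 60 (x) x 40 (y) x 62 mm high with a blue cap block 30 (x) x 22 (y) mm in the middle of its top, 62 to 82 mm above its underside; best held by the cap across its 22 mm. Origin: centre of the underside, z up. May be absent (None). Starts upright on the bench, right of the mat.
- pack2: Loose reagent pack, about 130 g: white bottle 60 (x) x 40 (y) x 62 mm high with a green cap block 30 (x) x 22 (y) mm in the middle of its top, 62 to 82 mm above its underside; best held by the cap across its 22 mm. Origin: centre of the underside, z up. May be absent (None). Starts upright on the bench, right of the mat.
- pack3: Loose reagent pack, about 130 g: white bottle 60 (x) x 40 (y) x 62 mm high with a yellow cap block 30 (x) x 22 (y) mm in the middle of its top, 62 to 82 mm above its underside; best held by the cap across its 22 mm. Origin: centre of the underside, z up. May be absent (None). Starts upright on the bench, right of the mat.
- pack4: Loose reagent pack, about 130 g: white bottle 60 (x) x 40 (y) x 62 mm high with a red cap block 30 (x) x 22 (y) mm in the middle of its top, 62 to 82 mm above its underside; best held by the cap across its 22 mm. Origin: centre of the underside, z up. May be absent (None). Starts upright on the bench, right of the mat.
- scanner: Loose slate-blue stick scanner, 100 g, 160 mm long: square body 22 x 22 mm from 18 mm above the nose tip to the tail, round black rubber nose 19 mm across, orange ring by it. Origin: nose tip; z runs from nose to tail; reads straight out of the nose (-z). Starts upright, nose down in the stand, sides parallel to the stand's. Pinched at 20 N it turns between the pads when its nose is pushed.
- scanner_beam (a point): The scanner's focal spot, 30 mm straight ahead of the nose tip (scanner z = -30 mm); frame as the scanner's.
- scanner_mid (a point): Middle of the scanner's length, 80 mm from the nose tip, on its axis.
- scanner_grip (a point): Good point to pinch the scanner: on its axis, 118 mm from the nose tip, 42 mm from the tail end.
- stand: Fixed grey scanner stand: foot 90 x 90 x 8 mm, socket 44 x 44 mm outside, 28 x 28 mm inside, 70 mm high; the scanner's nose rests 8 mm above the bench, so its upper 98 mm stick out. Origin: centre, on the bench; x and y along its sides.
- mat: Fixed blue rubber mat, 160 (x) x 220 (y) x 3 mm. Origin: centre, on the bench; its top is 3 mm above that. z up.
- card_holder: Loose weighted desk holder with the lot card, 600 g: black base 100 (x) x 90 (y) x 8 mm, a sloping plate 96 mm wide and about 93 mm high that leans back by 15 degrees and faces the holder's -y (towards the robot's right). Origin: on the bench, near the middle of the base.
- card_label (a point): Centre of the bar code (60 x 34 mm) on the lot card, about 56 mm above the bench. This frame's z points straight out of the label (15 degrees above level), x along the bar code, level.
- bay_label (a point): Centre of the bar code (60 x 36 mm) on the face of the bay's label pod, about 57 mm above the bench, under an orange strip; it faces the bay's -y (robot's right) and leans back by 15 degrees. This frame's z points straight out of the label, x along the bar code, level.
- jar: Bystander: jar with red cap, 48 mm across, 52 mm high, standing among the packs. Leave alone.
- diluent: Bystander: amber jar with white cap, 42 mm across, 58 mm high, standing among the packs. Leave alone.
- tip_box: Bystander: clear box of yellow pipette tips, 75 x 115 x 67 mm, at the back right. Leave alone.
- tube_rack: Bystander: white rack of capped tubes, 50 x 150 x 104 mm, at the back right. Leave alone.
- wipes: Bystander: white canister, 84 mm across, 160 mm high, front left beyond the card holder. Leave alone.
- beaker: Bystander: glass cup, 60 mm across, 75 mm high, far right. Leave alone.
- marker: Bystander: black marker pen, 130 x 12 x 12 mm, far right. Leave alone.
Mind the look-alikes: they are no part of the job. What is shaped like the pack4 but pink is not meant.

How it is judged:
By the outcome, as a careful person would: the job done as asked, in the order asked, and still so for the second after the job is handed in, with the robot touching nothing.
Of pack1, pack2, pack3, pack4 only 2 to 4 are there at a start; the rules pass over those that are not, and their reading is None.
At some moment in a run one of pack1, pack2, pack3, pack4, card_holder may be knocked a few centimetres aside while the robot is not near it.
It also fails if it takes over 210 s, if anything falls off the work surface, if the arm or the gripper's body presses on something with over 40 N, if the wrist force passes 120 N, or if a joint passes its speed limit or range.

### The arm

A 6-joint arm with a two-finger parallel gripper is mounted at the origin on the work surface. World frame = base frame: x ahead of the robot, y to its left, z up, the work surface at z = 0. Lengths are in m, angles in rad, forces in N, time in s.
With the tool pointing down it reaches from about 0.3 to 0.775 m from the base axis. Payload 14.6 kg.
Tool frame: the origin (TCP) lies on the centre line of the jaws, within the pads' length; the fingertips stand 8 mm ahead of it and the grasp point (between the pads) lies 11 mm behind it (bot.tip_reach is the distance from the TCP to the fingertips, in m); z points along the fingers, y is the direction in which the jaws open and shut (so a half turn about z gives the same grasp; the last joint's range is limited). The gripper opens to 85 mm and grips with 20 to 120 N. Pads are 22 mm wide; open, the fingers measure 114 mm over their backs; the gripper's body (76 mm by 85 mm) begins 54 mm behind the grasp point. The pads swing forward as they close: fully open they stand 13 mm farther back than shut.
Start: joints at [1.104, 0.3, 1.521, -0, 1.321, -0.067], TCP at [0.214, 0.507, 0.239] pointing down, gripper open.
Joint ranges: [-3.03, 3.03], [-0.79, 2.21], [0.23, 2.52], [-1.04, 4.18], [0, 3.07], [-2.55, 2.55]. Speed limits (rad/s): [2.22, 2.22, 2.57, 3.14, 3.14, 3.14].

### API

Orientations are given as a 3x3 rotation matrix whose columns are the frame's x, y, z axes.
In Python, from bench import bot gives the robot as it stands.
- The arm moves only by the tool jog_arm, never from a script. Its argument "steps" is a list that holds one entry, the list of rows, each a list of 4 numbers: the shift along the tool's x, y, z in m, then the turn about the tool's z in rad. A call has 1 to 10 rows; each row is the pose to reach, as a shift and turn from the pose commanded when the call began, along the tool's axes at that moment; what a row does not reach only later rows make up. A row lasts 1/10 s, in which the tool goes at most 50 mm and 8.59 degrees, less where a joint would pass 70% of its speed; a pose out of reach is approached as far as the arm can. A call with a gripper value outside its range is refused whole. "grip" is the opening, from -1 (shut) to 1 (fully open), so that 0 is half open, set as the call begins (left out, the last holds). The fingers move at their own pace and stop on an object; "force" is the grip in N (left out, the last holds). Time passes only in rows, so rows that repeat a pose let the fingers close. It gives the time, the measured TCP pose, the force and the opening at its end, in the units of the state.
- bot.sense(): the state, without advancing time (a new reading comes with each control period).
- bot.capture(name): name is "scene" or "top" or "wrist"; returns a dict with "img" (400x640x3 uint8, blue, green, red), "range_z" (400x640 float32, m along the optical axis (not along the pixel's ray), 0 where there is no reading), "mtx" (3x3 intrinsics, pixels), "extrinsics" (4x4, takes a point from camera to world coordinates). Camera axes: x right, y down, z forward; pixel columns grow to the right and rows downward; lengths in m; the calibration is good to about 2 mm. A picture is of the moment at which its call begins.
- bot.hand_in(): hands the job in, once; it reports no verdict.
The state is a dict: "time": time; "q": joint angles; "dq": joint speeds; "tau": joint torques, N m; "tcp_pos": TCP position; "eef_rot": TCP orientation; "contact_force": force on the tool from outside, world axes, zero at the start; "moment": the same for the moment, N m; "finger_gap": finger opening in m.
Only numpy, scipy, OpenCV 4.12 (cv2) and the standard library are available. Lean on these libraries where they do the work, as an engineer would, in place of code of your own. Each camera call takes 0.05 s, during which the arm holds its last target.

## Working session

There is one attempt and no reset: what is moved stays moved. The work goes in short steps, Python scripts to look and compute and a tool call to move; the robot and the scene stay as the last step left them, time stands still between calls to the robot, and variables do not carry over. Pictures are saved under pics/ and viewed, and the job is handed in when it is done.

Besides the shell and the picture viewer there is one more tool, called after ">>>" by a JSON object that holds its "op" and its "data", one argument or row to a line. jog_arm: Moves the arm, as the interface text tells. Its arguments: {"type":"object","properties":{"steps":{"type":"array"},"grip":{"type":"number"},"force":{"type":"number"}},"required":["steps"]}

```bash
ls; mkdir -p pics; cat > h.py <<'E'
import numpy as np, cv2, pickle
from bench import bot
np.set_printoptions(precision=4, suppress=True)
def cap(n, save):
    c=bot.capture(n); cv2.imwrite('pics/'+save+'.png', c['img']); pickle.dump(c,open('pics/'+save+'.pkl','wb')); return c
def cloud(c):
    z=c['range_z']; h,w=z.shape; u,v=np.meshgrid(np.arange(w),np.arange(h))
    K=c['mtx']; p=np.stack([(u-K[0,2])/K[0,0]*z,(v-K[1,2])/K[1,1]*z,z],-1)
    T=c['extrinsics']; P=p@T[:3,:3].T+T[:3,3]; P[z<=0]=np.nan; return P
def st():
    s=bot.sense(); print('t',s['time'],'tcp',s['tcp_pos'],'gap',s['finger_gap'],'F',s['contact_force']); print(s['eef_rot']); return s
def proj(c,p):
    T=np.linalg.inv(c['extrinsics']); q=T[:3,:3]@np.array(p)+T[:3,3]; a=c['mtx']@q; return a[:2]/a[2]
E
python3 - <<'E'
from h import *
s=st(); print(s['q'])
for n in ['scene','top','wrist']: c=cap(n,n+'0'); print(n,c['extrinsics'])
E
```

```text
pics
t 0.0 tcp [0.214  0.5064 0.2387] gap 0.08538011242087132 F [-0.3881 -0.2447  0.1353]
[[-0.9211  0.3892 -0.0005]
 [ 0.3892  0.9211 -0.001 ]
 [ 0.0001 -0.0012 -1.    ]]
[ 1.1044  0.3005  1.5216  0.      1.3207 -0.0666]
scene [[ 0.1686  0.812  -0.5587  1.2319]
 [ 0.9856 -0.1473  0.0834 -0.1543]
 [-0.0146 -0.5647 -0.8251  1.0869]
 [ 0.      0.      0.      1.    ]]
top [[-0.0248 -0.9978  0.0619  0.4796]
 [-0.9997  0.025   0.0026 -0.0214]
 [-0.0042 -0.0618 -0.9981  1.2692]
 [ 0.      0.      0.      1.    ]]
wrist [[ 0.3886  0.874   0.2919  0.1382]
 [ 0.9214 -0.3682 -0.124   0.5379]
 [-0.0009  0.3171 -0.9484  0.3731]
 [ 0.      0.      0.      1.    ]]
```

View pics/scene0.png

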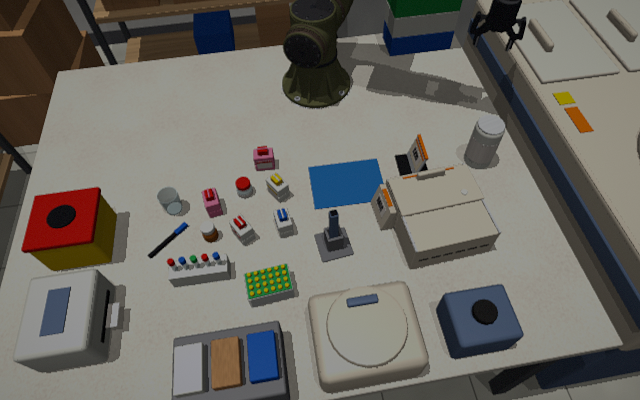

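View pics/top0.png

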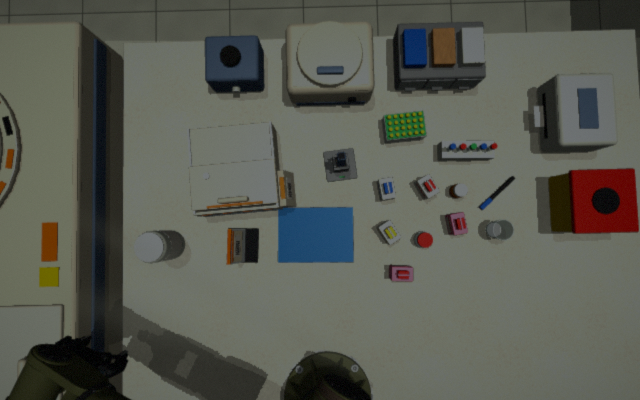

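View pics/wrist0.png

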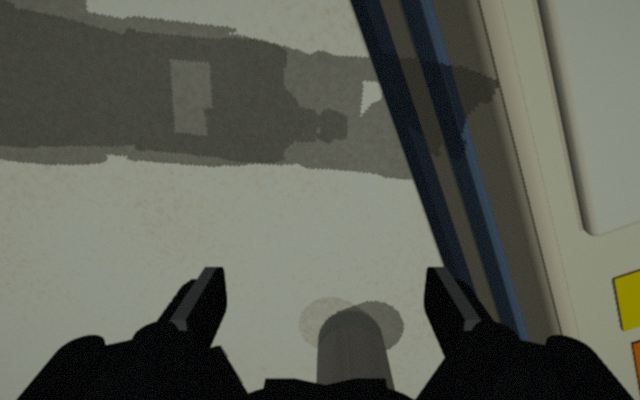

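```bash
python3 - <<'E'
from h import *
c=pickle.load(open('pics/top0.pkl','rb'))
im=c['img'][90:300,180:520]; cv2.imwrite('pics/topz.png',cv2.resize(im,None,fx=2.3,fy=2.3,interpolation=cv2.INTER_CUBIC))
P=cloud(c)
for n,(u,v) in dict(blue=(388,185),red=(430,184),yel=(388,234),pink=(457,220),pink2=(402,273),scan=(340,158),lid=(230,180),fin=(233,199),deck=(230,140),table=(330,280),mat=(316,235),jar=(425,239),dil=(459,190)).items(): print(n,P[v,u],c['img'][v,u])
c=pickle.load(open('pics/scene0.pkl','rb'))
im=c['img'][120:320,140:520]; cv2.imwrite('pics/scz.png',cv2.resize(im,None,fx=2.1,fy=2.1,interpolation=cv2.INTER_CUBIC))
E
```

```text
blue [ 0.5886 -0.1825  0.0814] [104  93  85]
red [ 0.5883 -0.2976  0.0831] [ 85  86 115]
yel [ 0.4544 -0.1773  0.087 ] [ 19 105 106]
pink [ 0.4878 -0.3678  0.0815] [ 20  26 106]
pink2 [ 0.3477 -0.2127  0.0801] [ 36  35 113]
scan [ 0.653  -0.0503  0.1682] [25 25 22]
lid [0.6094 0.244  0.1163] [110 118 113]
fin [0.5566 0.2311 0.1404] [100 116 113]
deck [0.7206 0.2462 0.1015] [110 118 112]
table [ 0.3238 -0.0163 -0.0002] [107 116 113]
mat [0.455  0.0211 0.0061] [110  73  31]
jar [ 0.4372 -0.2852  0.0504] [ 20  26 116]
dil [ 0.5717 -0.384   0.0575] [119 117 112]
```

View pics/topz.png

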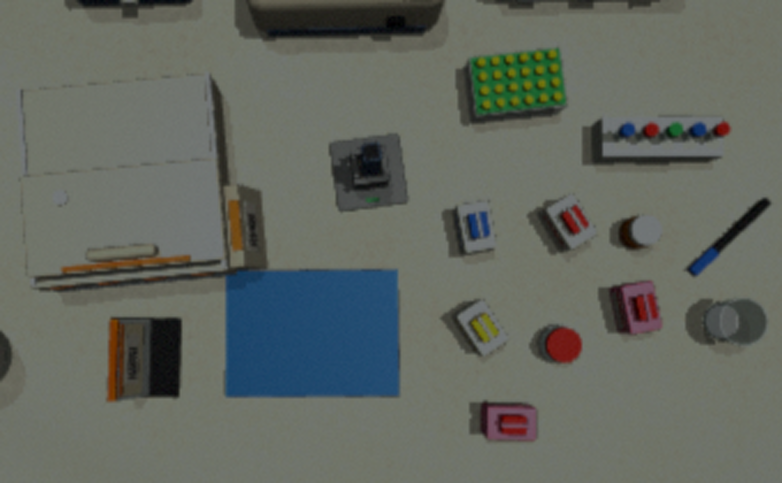

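View pics/scz.png

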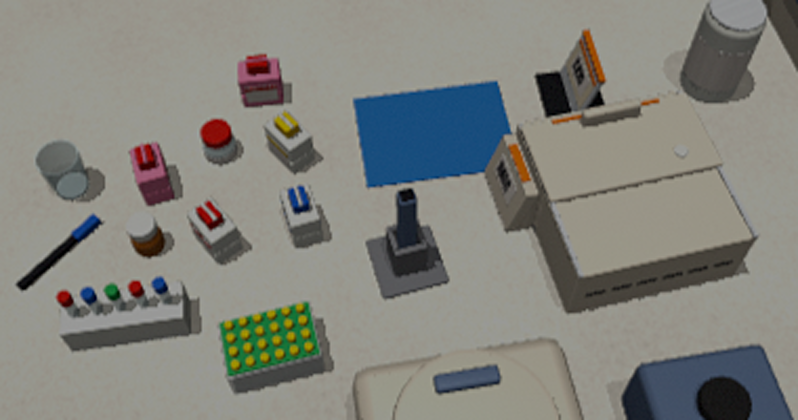

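```bash
cat >> h.py <<'E'
def rect(pts):
    (cx,cy),(w,h),a=cv2.minAreaRect((np.array(pts)*1000).astype(np.float32)); return np.array([cx,cy]),(w,h),a
def onplane(c,u,v,z):
    K=c['mtx'];T=c['extrinsics']; d=np.stack([(u-K[0,2])/K[0,0],(v-K[1,2])/K[1,1],np.ones_like(u,float)],-1)@T[:3,:3].T
    o=T[:3,3]; t=(z-o[2])/d[...,2]; return o+d*t[...,None]
E
python3 - <<'E'
from h import *
c=pickle.load(open('pics/top0.pkl','rb'));P=cloud(c)
def comp(mask,seed,name,z=None):
    n,l=cv2.connectedComponents(mask.astype(np.uint8),connectivity=4); k=l[seed[1],seed[0]]
    if k==0: print(name,'seed off'); return
    v,u=np.nonzero(l==k); 
    Q=P[v,u] if z is None else onplane(c,u.astype(float),v.astype(float),z)
    print(name,'n',len(u),rect(Q[:,:2]),'med',np.median(Q,0),'zmed',np.nanmedian(P[v,u,2])); return Q
Z=P[...,2]
for n,s in dict(blue=(388,185),red=(430,184),yel=(388,234)).items():
    comp((Z>.045)&(Z<.1),s,n+' all'); comp((Z>.052)&(Z<.07),{'blue':(388,193),'red':(433,194),'yel':(384,240)}[n],n+' shoulder'); comp((Z>.073)&(Z<.1),s,n+' cap')
comp((Z>.11)&(Z<.125),(230,180),'cover',.115)
comp((Z>.11)&(Z<.125),(230,180),'cover raw')
comp((Z>.125)&(Z<.16),(233,199),'fin')
comp((Z>.09)&(Z<.1085),(230,140),'deck')
comp((Z>.02)&(Z<.2),(340,158),'scanner')
comp((Z>.14)&(Z<.2),(340,158),'scannertop')
hsv=cv2.cvtColor(c['img'],cv2.COLOR_BGR2HSV)
comp((hsv[...,0]>98)&(hsv[...,0]<115)&(hsv[...,1]>120),(316,235),'mat',.003)
E
```

```text
blue all n 321 (array([ 581.8062, -181.6928]), (59.83262634277344, 40.79439163208008), 8.679020881652832) med [ 0.5804 -0.1793  0.0619] zmed 0.061935642076719866
blue shoulder seed off
blue cap n 92 (array([ 581.5799, -181.6302]), (30.978424072265625, 22.002012252807617), 6.7815399169921875) med [ 0.5819 -0.1819  0.081 ] zmed 0.08095587431984763
red all n 328 (array([ 585.3195, -297.3745]), (59.775447845458984, 40.75743103027344), 30.57610321044922) med [ 0.5833 -0.2932  0.062 ] zmed 0.06196694648497947
red shoulder n 218 (array([ 585.3809, -297.4692]), (59.76691436767578, 40.563865661621094), 30.665664672851562) med [ 0.5825 -0.2923  0.0607] zmed 0.060685063746925616
red cap n 94 (array([ 584.6887, -297.6865]), (31.30379867553711, 23.05587387084961), 30.766517639160156) med [ 0.5855 -0.2966  0.0809] zmed 0.08092894808834039
yel all n 322 (array([ 458.6946, -184.5576]), (60.116092681884766, 40.00007629394531), 31.513559341430664) med [ 0.4594 -0.1827  0.062 ] zmed 0.06200629643005151
yel shoulder seed off
yel cap n 95 (array([ 458.6135, -185.0925]), (30.906164169311523, 22.1751346588
[... 469 characters left out ...]
96875), 3.8717827796936035) med [0.5558 0.2338 0.1381] zmed 0.13809063203136662
deck n 3140 (array([710.0123, 244.6909]), (108.12852478027344, 232.51304626464844), 2.8144690990448) med [0.7097 0.2448 0.1028] zmed 0.10281748048146655
scanner n 289 (array([658.7159, -53.1927]), (44.007259368896484, 43.56767654418945), 6.282907485961914) med [ 0.6506 -0.0522  0.0702] zmed 0.07018258698996283
scannertop n 82 (array([658.2812, -53.1882]), (21.50214195251465, 20.87442398071289), 0.2549000382423401) med [ 0.6563 -0.053   0.1664] zmed 0.16640563224550486
mat n 4020 (array([458.2193,  24.1641]), (216.32919311523438, 156.859375), 88.60028839111328) med [0.4563 0.0231 0.003 ] zmed 0.0018627050296335934
```

```bash
cat >> h.py <<'E'
def go(x,y,z,ang_deg,flip=False):
    """delta in tool axes to TCP target (m) and tool-y world angle"""
    s=bot.sense(); R=s['eef_rot']; d=R.T@(np.array([x,y,z])-s['tcp_pos'])
    cur=np.degrees(np.arctan2(R[1,1],R[0,1])); t=(cur-ang_deg+180)%360-180
    if flip: t=t-np.sign(t)*180 if abs(t)>90 else t
    print('cur',cur,'shift',d,'turn',np.radians(t)); return d
E
python3 - <<'E'
from h import *
print(bot.tip_reach, [a for a in dir(bot) if a[0]!='_'])
go(.556,.2346,.200,3.9)
E
```

```text
0.008 ['Unreachable', 'capture', 'hand_in', 'sense', 'tip_reach']
cur 67.09473315643767 shift [-0.4209 -0.1173  0.039 ] turn 1.1029561634990663
```

>>> {"op": "jog_arm", "data": {
  "steps": [
    [[-0.421,-0.117,0.039,1.103],[-0.421,-0.117,0.039,1.103],[-0.421,-0.117,0.039,1.103],[-0.421,-0.117,0.039,1.103],[-0.421,-0.117,0.039,1.103],[-0.421,-0.117,0.039,1.103],[-0.421,-0.117,0.039,1.103],[-0.421,-0.117,0.039,1.103],[-0.421,-0.117,0.039,1.103],[-0.421,-0.117,0.039,1.103]]
  ],
  "grip": 0,
  "force": 40
}}

```text
time: 1.15
tcp_pos: [0.5588, 0.2316, 0.1989]
eef_rot: [[-0.064, 0.998, -0.001], [0.998, 0.064, -0.001], [-0.001, -0.001, -1.0]]
contact_force: [0.0, 0.0, -0.1]
finger_gap: 0.0427
```

```bash
python3 - <<'E'
from h import *
st(); cap('wrist','w1'); go(.556,.2346,.129,3.9)
E
```

```text
t 1.15 tcp [0.5588 0.2316 0.1989] gap 0.04271268676953946 F [ 0.0377  0.025  -0.0847]
[[-0.0636  0.998  -0.0012]
 [ 0.998   0.0636 -0.001 ]
 [-0.0009 -0.0013 -1.    ]]
cur 3.7267376442255733 shift [ 0.0014 -0.0011  0.0702] turn -0.0030239985780255462
```

View pics/w1.png

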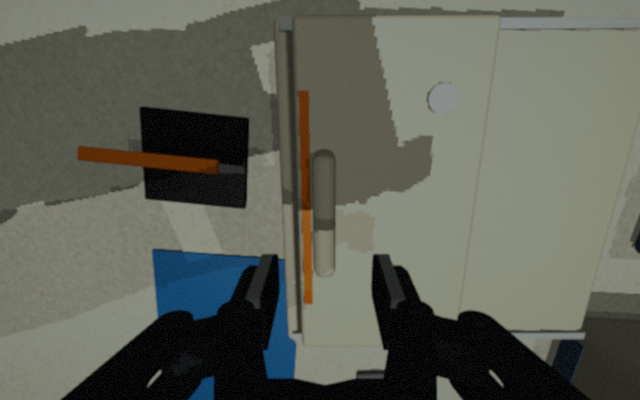

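>>> {"op": "jog_arm", "data": {
  "steps": [
    [[0.0,0,0.03,0],[0.0,0,0.06,0],[0.0,0,0.07,0],[0.0,0,0.07,0],[0.0,0,0.07,0]]
  ]
}}

```text
time: 1.7
tcp_pos: [0.5566, 0.2356, 0.1317]
eef_rot: [[-0.069, 0.998, 0.001], [0.998, 0.069, 0.001], [0.0, 0.001, -1.0]]
contact_force: [0.3, -0.2, 0.8]
finger_gap: 0.0428
```

>>> {"op": "jog_arm", "data": {
  "steps": [
    [[0,0,0,0],[0,0,0,0],[0,0,0,0],[0,0,0,0],[0,0,0,0]]
  ],
  "grip": -1,
  "force": 20
}}

```text
time: 2.2
tcp_pos: [0.5568, 0.2352, 0.1316]
eef_rot: [[-0.068, 0.998, 0.002], [0.998, 0.068, 0.001], [0.001, 0.002, -1.0]]
contact_force: [-1.5, 1.3, 6.4]
finger_gap: 0.0134
```

>>> {"op": "jog_arm", "data": {
  "steps": [
    [[0,0.01,-0.002,0],[0,0.02,-0.002,0],[0,0.03,-0.002,0],[0,0.04,-0.002,0],[0,0.05,-0.002,0],[0,0.06,-0.002,0],[0,0.07,-0.002,0],[0,0.08,-0.002,0],[0,0.09,-0.002,0]]
  ]
}}

```text
time: 3.1
tcp_pos: [0.646, 0.2413, 0.1317]
eef_rot: [[-0.068, 0.998, -0.002], [0.998, 0.068, -0.0], [0.0, -0.002, -1.0]]
contact_force: [-2.0, 2.2, -3.4]
finger_gap: 0.0136
```

>>> {"op": "jog_arm", "data": {
  "steps": [
    [[0,0.005,0,0],[0,0.01,0,0],[0,0.01,0,0]]
  ]
}}

```text
time: 3.4
tcp_pos: [0.6562, 0.242, 0.1317]
eef_rot: [[-0.068, 0.998, -0.0], [0.998, 0.068, 0.0], [0.0, -0.0, -1.0]]
contact_force: [1.0, 3.8, -8.4]
finger_gap: 0.0133
```

>>> {"op": "jog_arm", "data": {
  "steps": [
    [[0,0.002,0,0],[0,0.004,0,0],[0,0.006,0,0],[0,0.006,0,0]]
  ]
}}

```text
time: 3.8
tcp_pos: [0.6607, 0.2423, 0.1317]
eef_rot: [[-0.068, 0.998, -0.005], [0.998, 0.068, -0.001], [-0.0, -0.005, -1.0]]
contact_force: [-15.0, 2.6, -6.1]
finger_gap: 0.0131
```

>>> {"op": "jog_arm", "data": {
  "steps": [
    [[0,0.001,0.001,0],[0,0.002,0.001,0],[0,0.003,0.001,0],[0,0.003,0.001,0]]
  ]
}}

```text
time: 4.2
tcp_pos: [0.6609, 0.2423, 0.1316]
eef_rot: [[-0.069, 0.998, -0.012], [0.998, 0.069, -0.003], [-0.002, -0.012, -1.0]]
contact_force: [-46.1, -5.4, 12.6]
finger_gap: 0.0133
```

>>> {"op": "jog_arm", "data": {
  "steps": [
    [[0,-0.003,0,0],[0,-0.004,0,0],[0,-0.004,0,0]]
  ]
}}

```text
time: 4.5
tcp_pos: [0.6606, 0.2423, 0.1317]
eef_rot: [[-0.068, 0.998, -0.001], [0.998, 0.068, 0.0], [0.0, -0.001, -1.0]]
contact_force: [-7.2, 3.6, -3.6]
finger_gap: 0.0138
```

>>> {"op": "jog_arm", "data": {
  "steps": [
    [[0,0,0,0],[0,0,0,0],[0,0,-0.02,0],[0,0,-0.07,0],[0,0,-0.11,0],[0,0,-0.11,0]]
  ],
  "grip": 0
}}

```text
time: 5.1
tcp_pos: [0.6629, 0.2422, 0.2494]
eef_rot: [[-0.068, 0.998, 0.012], [0.998, 0.067, 0.003], [0.002, 0.012, -1.0]]
contact_force: [0.2, 0.3, 0.9]
finger_gap: 0.0426
```

```bash
python3 - <<'E'
from h import *
s=st(); c=cap('top','t2'); w=cap('wrist','w2')
im=c['img'][90:300,180:520]; cv2.imwrite('pics/t2z.png',cv2.resize(im,None,fx=2.3,fy=2.3,interpolation=cv2.INTER_CUBIC))
E
```

```text
t 5.1 tcp [0.6629 0.2422 0.2494] gap 0.04262911554646211 F [0.1507 0.3101 0.9418]
[[-0.0675  0.9976  0.0117]
 [ 0.9977  0.0675  0.0031]
 [ 0.0023  0.0119 -0.9999]]
```

View pics/t2z.png

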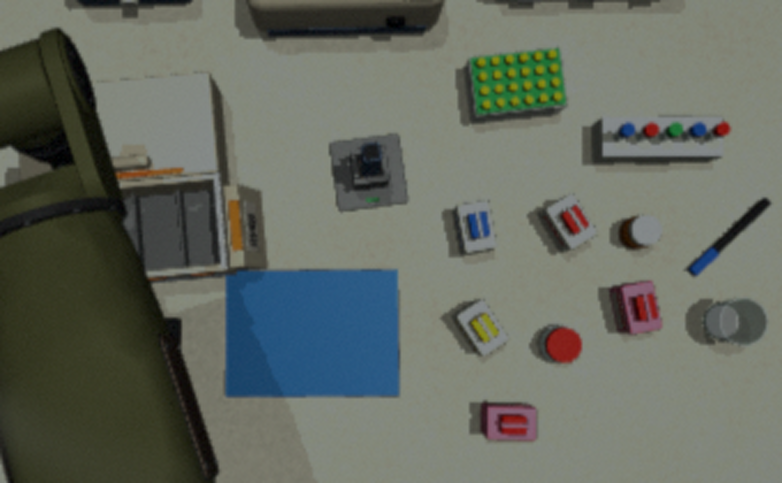

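View pics/w2.png

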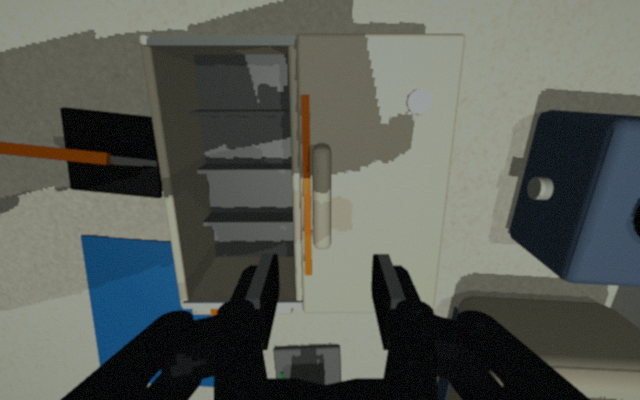

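```bash
python3 - <<'E'
from h import *
a=np.radians(3.9); B=np.array([[np.cos(a),-np.sin(a)],[np.sin(a),np.cos(a)]]); o=np.array([.586,.237])
for nm in ['w2','t2']:
    c=pickle.load(open('pics/%s.pkl'%nm,'rb')); P=cloud(c); Q=P.copy(); Q[...,:2]=(P[...,:2]-o)@B
    m=(abs(Q[...,0])<.3)&(abs(Q[...,1])<.2)
    q=Q[m]; 
    d=q[(abs(q[:,0])<.03)&(q[:,2]>.035)&(q[:,2]<.06)]; h,e=np.histogram(d[:,1],np.arange(-.12,.12,.003)); print(nm,'div',[(round(e[i],3),h[i]) for i in range(len(h)) if h[i]>5])
    r=q[(abs(q[:,0])<.03)&(q[:,2]>.095)&(q[:,2]<.106)]; 
    for sgn in (1,-1):
        rr=r[r[:,1]*sgn>.1]; 
        if len(rr): print('rim',sgn,rr[:,1].min(),rr[:,1].max(),np.median(rr[:,2]))
    f=q[(abs(q[:,1])<.09)&(q[:,2]>.095)&(q[:,2]<.106)&(q[:,0]<0)]
    if len(f): print('front rim',f[:,0].min(),f[:,0].max(),len(f))
    fl=q[(abs(q[:,0])<.03)&(abs(q[:,1])<.1)&(q[:,2]<.03)]; print('floor',np.median(fl[:,2]))
    fin=q[(q[:,2]>.135)&(abs(q[:,1])<.06)&(q[:,2]<.146)]; print('fin',fin[:,:2].min(0),fin[:,:2].max(0),np.median(fin[:,2]))
    ed=q[(q[:,2]>.108)&(q[:,2]<.12)]; print('plate',np.percentile(ed[:,:2],[0.5,99.5],axis=0))
E
```

```text
w2 div [(np.float64(-0.114), np.int64(146)), (np.float64(-0.111), np.int64(89)), (np.float64(-0.06), np.int64(89)), (np.float64(-0.057), np.int64(287)), (np.float64(-0.003), np.int64(176)), (np.float64(0.0), np.int64(185)), (np.float64(0.051), np.int64(79)), (np.float64(0.054), np.int64(238)), (np.float64(0.057), np.int64(12)), (np.float64(0.108), np.int64(195))]
rim 1 0.10822322254428536 0.11464462904117351 0.10520409588920313
rim -1 -0.11594554604850138 -0.10947693071060244 0.09973898357908612
front rim -0.18957321609440156 -0.05029556746954622 4123
floor 0.014925082366071207
fin [ 0.0668 -0.0395] [0.0804 0.0393] 0.13999858717413904
plate [[ 0.0561 -0.1683]
 [ 0.2898  0.114 ]]
t2 div [(np.float64(-0.06), np.int64(16)), (np.float64(-0.057), np.int64(22)), (np.float64(-0.003), np.int64(27)), (np.float64(0.0), np.int64(10))]
rim -1 -0.1334266541364966 -0.10935934742098231 0.10319937187087835
front rim -0.06013345398941001 -0.051886174173633004 74
floor 0.013999610857991396
fin [ 0.0658 -0.0399] [0.0795 0.0015] 0.13862784425750763
plate [[-0.1552 -0.1886]
 [ 0.2941  0.1879]]
```

```bash
python3 - <<'E'
from h import *
st(); go(.5817,-.1817,.200,8.0)
E
```

```text
t 5.2 tcp [0.6616 0.2419 0.2427] gap 0.042882051670634656 F [ 0.1206  0.0892 -1.3069]
[[-0.0676  0.9977  0.0029]
 [ 0.9977  0.0676  0.0005]
 [ 0.0003  0.0029 -1.    ]]
cur 3.873854191479978 shift [-0.4172 -0.1084  0.0423] turn -0.07201482977603788
```

>>> {"op": "jog_arm", "data": {
  "steps": [
    [[-0.417,-0.108,0.042,-0.07],[-0.417,-0.108,0.042,-0.07],[-0.417,-0.108,0.042,-0.07],[-0.417,-0.108,0.042,-0.07],[-0.417,-0.108,0.042,-0.07],[-0.417,-0.108,0.042,-0.07],[-0.417,-0.108,0.042,-0.07],[-0.417,-0.108,0.042,-0.07],[-0.417,-0.108,0.042,-0.07],[-0.417,-0.108,0.042,-0.07]]
  ],
  "grip": 0.3,
  "force": 50
}}

```text
time: 6.2
tcp_pos: [0.5801, -0.1852, 0.1974]
eef_rot: [[-0.133, 0.991, -0.003], [0.991, 0.133, 0.0], [0.001, -0.003, -1.0]]
contact_force: [-0.7, 0.5, -0.3]
finger_gap: 0.0555
```

```bash
cat >> h.py <<'E'
def comp(P,mask,seed):
    n,l=cv2.connectedComponents(mask.astype(np.uint8),connectivity=4); k=l[int(seed[1]),int(seed[0])]
    v,u=np.nonzero(l==k); return P[v,u],k,len(u)
def blobs(P,mask,near,rad=.05):
    m=mask&(np.hypot(P[...,0]-near[0],P[...,1]-near[1])<rad); return P[m]
def pack(c,near,rad=.05):
    P=cloud(c);Z=P[...,2]
    with np.errstate(invalid='ignore'):
        for nm,m in (('cap',(Z>.073)&(Z<.09)),('all',(Z>.055)&(Z<.09))):
            q=blobs(P,m,near,rad)
            if len(q)>10: print(nm,len(q),rect(q[:,:2]),np.median(q[:,2]))
E
python3 - <<'E'
from h import *
st(); c=cap('wrist','w3'); pack(c,(.5817,-.1817)); c=cap('top','t3'); pack(c,(.5817,-.1817))
go(.5817,-.1817,.078,8.0)
E
```

```text
t 6.2 tcp [ 0.5801 -0.1852  0.1974] gap 0.05551763625388196 F [-0.7307  0.5404 -0.3192]
[[-0.133   0.9911 -0.0027]
 [ 0.9911  0.133   0.0002]
 [ 0.0006 -0.0026 -1.    ]]
cap 1171 (array([ 582.5898, -182.7369]), (31.85897445678711, 22.273826599121094), 9.284225463867188) 0.08173025147886709
all 3462 (array([ 582.6323, -182.891 ]), (59.985538482666016, 40.34662628173828), 8.846179962158203) 0.062214326625002175
cap 22 (array([ 570.0016, -183.0819]), (15.637608528137207, 13.331487655639648), 45.58270263671875) 0.08055661708833861
all 49 (array([ 578.5733, -174.1851]), (60.862091064453125, 15.28769302368164), 44.618186950683594) 0.06358029351657146
cur 7.82348231638168 shift [-0.0001  0.0007  0.1202] turn -0.0030808147671334924
```

View pics/w3.png

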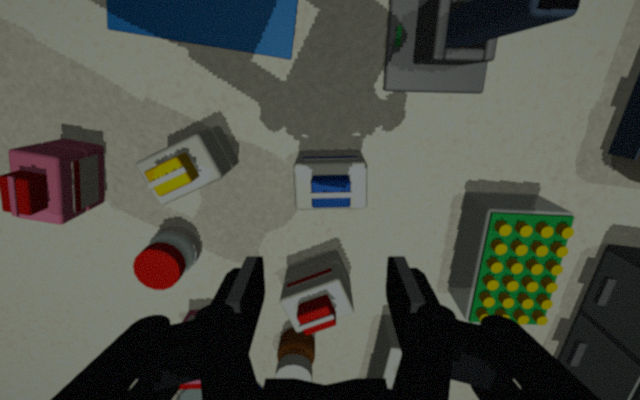

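>>> {"op": "jog_arm", "data": {
  "steps": [
    [[-0.001,0.001,0.04,-0.015],[-0.001,0.001,0.08,-0.015],[-0.001,0.001,0.11,-0.015],[-0.001,0.001,0.12,-0.015],[-0.001,0.001,0.12,-0.015],[-0.001,0.001,0.12,-0.015]]
  ]
}}

```text
time: 6.9
tcp_pos: [0.5837, -0.1818, 0.0809]
eef_rot: [[-0.153, 0.988, 0.002], [0.988, 0.153, -0.001], [-0.001, 0.002, -1.0]]
contact_force: [0.1, 0.8, 0.1]
finger_gap: 0.0551
```

>>> {"op": "jog_arm", "data": {
  "steps": [
    [[0,0,0,0],[0,0,0,0],[0,0,0,0],[0,0,0,0],[0,0,0,0]]
  ],
  "grip": -1
}}

```text
time: 7.4
tcp_pos: [0.5836, -0.1822, 0.081]
eef_rot: [[-0.152, 0.988, 0.003], [0.988, 0.152, -0.001], [-0.001, 0.003, -1.0]]
contact_force: [-0.2, 1.4, 6.2]
finger_gap: 0.0285
```

>>> {"op": "jog_arm", "data": {
  "steps": [
    [[0,0,-0.04,0],[0,0,-0.09,0],[0,0,-0.14,0],[0,0,-0.18,0],[0,0,-0.18,0],[0,0,-0.18,0]]
  ]
}}

```text
time: 8.0
tcp_pos: [0.5828, -0.1821, 0.2601]
eef_rot: [[-0.152, 0.988, 0.002], [0.988, 0.152, -0.001], [-0.001, 0.001, -1.0]]
contact_force: [-1.0, 0.6, -2.0]
finger_gap: 0.0284
```

```bash
python3 - <<'E'
from h import *
st(); go(.5836,.2644,.26,3.9)
E
```

```text
t 8.0 tcp [ 0.5828 -0.1821  0.2601] gap 0.028412651114155096 F [-1.0042  0.6488 -2.0144]
[[-0.1524  0.9883  0.0016]
 [ 0.9883  0.1524 -0.0006]
 [-0.0009  0.0015 -1.    ]]
cur 8.765633393925912 shift [ 0.4412  0.0688 -0.0002] turn 0.08492132291899354
```

>>> {"op": "jog_arm", "data": {
  "steps": [
    [[0.441,0.069,0,0.085],[0.441,0.069,0,0.085],[0.441,0.069,0,0.085],[0.441,0.069,0,0.085],[0.441,0.069,0,0.085],[0.441,0.069,0,0.085],[0.441,0.069,0,0.085],[0.441,0.069,0,0.085],[0.441,0.069,0,0.085],[0.441,0.069,0,0.085]]
  ]
}}

```text
time: 9.0
tcp_pos: [0.5823, 0.2691, 0.2568]
eef_rot: [[-0.073, 0.997, -0.003], [0.997, 0.073, -0.0], [-0.0, -0.003, -1.0]]
contact_force: [-0.1, -1.1, -1.1]
finger_gap: 0.0284
```

>>> {"op": "jog_arm", "data": {
  "steps": [
    [[0,0,0,0],[0,0,0,0]]
  ]
}}

```text
time: 9.2
tcp_pos: [0.5837, 0.2633, 0.2583]
eef_rot: [[-0.067, 0.998, -0.001], [0.998, 0.067, -0.001], [-0.001, -0.002, -1.0]]
contact_force: [-0.9, 0.0, -0.6]
finger_gap: 0.0283
```

```bash
python3 - <<'E'
from h import *
st(); go(.5836,.2644,.097,3.9)
E
```

```text
t 9.2 tcp [0.5837 0.2633 0.2583] gap 0.028272022712902394 F [-0.9428  0.0202 -0.6137]
[[-0.0672  0.9977 -0.0015]
 [ 0.9977  0.0672 -0.0008]
 [-0.0007 -0.0015 -1.    ]]
cur 3.8513602214562828 shift [0.0012 0.0002 0.1613] turn -0.0008489242830289895
```

>>> {"op": "jog_arm", "data": {
  "steps": [
    [[0.001,0,0.04,0],[0.001,0,0.08,0],[0.001,0,0.11,0],[0.001,0,0.13,0],[0.001,0,0.145,0],[0.001,0,0.154,0],[0.001,0,0.16,0],[0.001,0,0.16,0],[0.001,0,0.16,0]]
  ]
}}

```text
time: 10.1
tcp_pos: [0.5841, 0.2653, 0.1001]
eef_rot: [[-0.068, 0.998, 0.001], [0.998, 0.068, 0.0], [0.0, 0.001, -1.0]]
contact_force: [0.7, -0.1, -0.3]
finger_gap: 0.0283
```

>>> {"op": "jog_arm", "data": {
  "steps": [
    [[0,0,0.002,0],[0,0,0.004,0],[0,0,0.004,0]]
  ]
}}

```text
time: 10.4
tcp_pos: [0.5841, 0.2655, 0.096]
eef_rot: [[-0.068, 0.998, 0.001], [0.998, 0.068, 0.001], [0.001, 0.001, -1.0]]
contact_force: [0.9, -0.1, 3.3]
finger_gap: 0.0282
```

Touching the floor. Release and go up.

>>> {"op": "jog_arm", "data": {
  "steps": [
    [[0,0,0,0],[0,0,0,0],[0,0,0,0],[0,0,-0.03,0],[0,0,-0.07,0],[0,0,-0.12,0],[0,0,-0.16,0],[0,0,-0.16,0]]
  ],
  "grip": 0.2
}}

```text
time: 11.2
tcp_pos: [0.585, 0.2658, 0.2619]
eef_rot: [[-0.068, 0.998, 0.009], [0.998, 0.068, 0.004], [0.003, 0.009, -1.0]]
contact_force: [0.6, 0.7, 0.3]
finger_gap: 0.0511
```

```bash
python3 - <<'E'
from h import *
st(); c=cap('wrist','w4'); pack(c,(.5841,.2655),.05); go(.585,-.297,.26,30.6)
c=cap('top','t4'); pack(c,(.585,-.297),.045); pack(c,(.4587,-.1847),.045)
E
```

```text
t 11.2 tcp [0.585  0.2658 0.2619] gap 0.05111631149949852 F [0.6399 0.719  0.3276]
[[-0.068   0.9976  0.0092]
 [ 0.9977  0.068   0.0036]
 [ 0.0029  0.0094 -1.    ]]
cap 1775 (array([593.0198, 265.5619]), (79.88402557373047, 40.4615592956543), 3.7416961193084717) 0.07662393344600749
all 2074 (array([593.018 , 265.9601]), (79.8298110961914, 41.56315994262695), 3.9478611946105957) 0.07643058855641865
cur 3.8986698526424606 shift [-0.5612 -0.0376 -0.0028] turn -0.46602612573341173
cap 93 (array([ 584.7549, -297.4021]), (30.827838897705078, 22.05401039123535), 27.190168380737305) 0.08110672607216785
all 306 (array([ 585.0701, -297.2745]), (59.61627197265625, 41.221031188964844), 30.47554588317871) 0.06275095145588383
cap 93 (array([ 458.6256, -185.2719]), (31.026893615722656, 22.109798431396484), 31.472896575927734) 0.08123418323439813
all 308 (array([ 458.8235, -184.7441]), (60.03373336791992, 39.42207717895508), 31.847335815429688) 0.06226167914645664
```

View pics/w4.png

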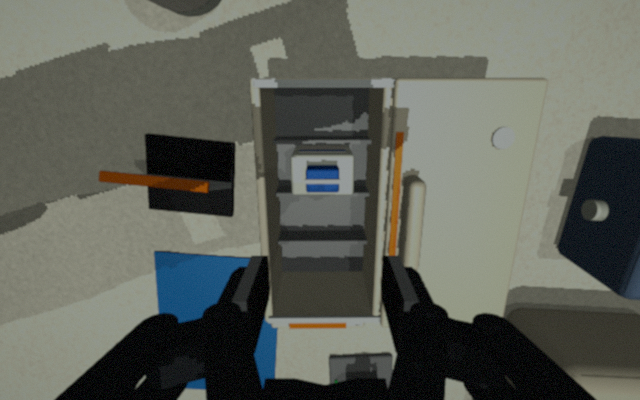

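>>> {"op": "jog_arm", "data": {
  "steps": [
    [[-0.561,-0.038,0,-0.466],[-0.561,-0.038,0,-0.466],[-0.561,-0.038,0,-0.466],[-0.561,-0.038,0,-0.466],[-0.561,-0.038,0,-0.466],[-0.561,-0.038,0,-0.466],[-0.561,-0.038,0,-0.466],[-0.561,-0.038,0,-0.466],[-0.561,-0.038,0,-0.466],[-0.561,-0.038,0,-0.466]]
  ]
}}

```text
time: 12.3
tcp_pos: [0.5832, -0.231, 0.2535]
eef_rot: [[-0.509, 0.861, -0.002], [0.861, 0.509, 0.001], [0.002, -0.001, -1.0]]
contact_force: [0.6, -0.6, -0.1]
finger_gap: 0.0514
```

```bash
python3 - <<'E'
from h import *
go(.585,-.297,.20,30.6)
E
```

```text
cur 30.5923774842826 shift [-0.0578 -0.0319  0.0534] turn -0.0001330379965536616
```

>>> {"op": "jog_arm", "data": {
  "steps": [
    [[-0.058,-0.032,0.02,0],[-0.058,-0.032,0.053,0],[-0.058,-0.032,0.053,0],[-0.058,-0.032,0.053,0]]
  ]
}}

```text
time: 12.7
tcp_pos: [0.5855, -0.2949, 0.2009]
eef_rot: [[-0.509, 0.861, -0.003], [0.861, 0.509, 0.002], [0.003, -0.001, -1.0]]
contact_force: [0.5, 0.7, -0.2]
finger_gap: 0.0511
```

```bash
python3 - <<'E'
from h import *
c=cap('wrist','w5'); pack(c,(.5845,-.298),.045)
st();go(.585,-.2975,.078,30.6)
E
```

```text
cap 1124 (array([ 586.0049, -298.1168]), (31.667964935302734, 22.085325241088867), 30.00984001159668) 0.08176073108705587
all 3339 (array([ 585.8317, -298.0361]), (60.143089294433594, 39.360252380371094), 30.43233871459961) 0.062174796428527246
t 12.75 tcp [ 0.5861 -0.2945  0.2026] gap 0.051430245018317285 F [ 0.4635  0.2041 -0.6169]
[[-0.5095  0.8605 -0.0002]
 [ 0.8605  0.5095  0.0003]
 [ 0.0004 -0.     -1.    ]]
cur 30.630239626889217 shift [-0.002  -0.0025  0.1246] turn 0.0005277810537916158
```

View pics/w5.png

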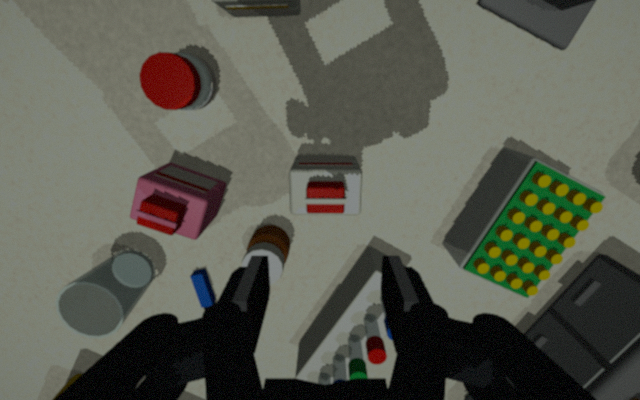

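>>> {"op": "jog_arm", "data": {
  "steps": [
    [[-0.002,-0.0025,0.04,0],[-0.002,-0.0025,0.08,0],[-0.002,-0.0025,0.11,0],[-0.002,-0.0025,0.123,0],[-0.002,-0.0025,0.123,0],[-0.002,-0.0025,0.123,0]]
  ]
}}

```text
time: 13.35
tcp_pos: [0.5858, -0.2983, 0.0816]
eef_rot: [[-0.51, 0.86, 0.003], [0.86, 0.51, -0.001], [-0.003, 0.001, -1.0]]
contact_force: [-0.7, 0.2, 1.4]
finger_gap: 0.0515
```

>>> {"op": "jog_arm", "data": {
  "steps": [
    [[0,0,0,0],[0,0,0,0],[0,0,0,0],[0,0,0,0],[0,0,0,0]]
  ],
  "grip": -1
}}

```text
time: 13.85
tcp_pos: [0.5857, -0.2986, 0.0815]
eef_rot: [[-0.509, 0.861, 0.003], [0.861, 0.509, -0.002], [-0.003, 0.002, -1.0]]
contact_force: [0.9, 1.1, 7.2]
finger_gap: 0.0284
```

>>> {"op": "jog_arm", "data": {
  "steps": [
    [[0,0,-0.04,0],[0,0,-0.09,0],[0,0,-0.14,0],[0,0,-0.18,0],[0,0,-0.18,0],[0,0,-0.18,0]]
  ]
}}

```text
time: 14.45
tcp_pos: [0.5848, -0.2984, 0.2604]
eef_rot: [[-0.509, 0.861, 0.002], [0.861, 0.509, -0.001], [-0.002, 0.001, -1.0]]
contact_force: [0.3, -0.6, -1.9]
finger_gap: 0.0283
```

```bash
python3 - <<'E'
from h import *
st(); go(.5874,.2086,.26,3.9)
E
```

```text
t 14.45 tcp [ 0.5848 -0.2984  0.2604] gap 0.028345012489571227 F [ 0.2526 -0.5736 -1.8596]
[[-0.509   0.8608  0.0017]
 [ 0.8608  0.509  -0.001 ]
 [-0.0017  0.001  -1.    ]]
cur 30.595186614377464 shift [ 0.4351  0.2603 -0.0001] turn 0.46591890085520454
```

>>> {"op": "jog_arm", "data": {
  "steps": [
    [[0.435,0.26,0,0.466],[0.435,0.26,0,0.466],[0.435,0.26,0,0.466],[0.435,0.26,0,0.466],[0.435,0.26,0,0.466],[0.435,0.26,0,0.466],[0.435,0.26,0,0.466],[0.435,0.26,0,0.466],[0.435,0.26,0,0.466],[0.435,0.26,0,0.466]]
  ]
}}

```text
time: 15.45
tcp_pos: [0.5863, 0.2013, 0.2578]
eef_rot: [[-0.068, 0.998, -0.002], [0.998, 0.068, -0.001], [-0.001, -0.002, -1.0]]
contact_force: [0.8, -0.4, -0.6]
finger_gap: 0.0286
```

>>> {"op": "jog_arm", "data": {
  "steps": [
    [[0,0,0,0],[0,0,0,0],[0,0,0,0]]
  ]
}}

```text
time: 15.75
tcp_pos: [0.587, 0.1984, 0.2584]
eef_rot: [[-0.067, 0.998, -0.001], [0.998, 0.067, -0.001], [-0.0, -0.002, -1.0]]
contact_force: [-0.8, -0.9, -1.0]
finger_gap: 0.0281
```

```bash
python3 - <<'E'
from h import *
st(); go(.5874,.2086,.097,3.9)
E
```

```text
t 15.75 tcp [0.587  0.1984 0.2584] gap 0.02810383076170874 F [-0.8032 -0.8594 -1.0482]
[[-0.0671  0.9977 -0.0015]
 [ 0.9977  0.0671 -0.0006]
 [-0.0005 -0.0015 -1.    ]]
cur 3.8494332080359035 shift [0.0102 0.0013 0.1614] turn -0.0008825570119443299
```

>>> {"op": "jog_arm", "data": {
  "steps": [
    [[0.01,0.001,0.0,0],[0.01,0.001,0.03,0],[0.01,0.001,0.06,0],[0.01,0.001,0.09,0],[0.01,0.001,0.12,0],[0.01,0.001,0.14,0],[0.01,0.001,0.154,0],[0.01,0.001,0.16,0],[0.01,0.001,0.16,0],[0.01,0.001,0.16,0]]
  ]
}}

```text
time: 16.75
tcp_pos: [0.588, 0.2095, 0.1004]
eef_rot: [[-0.068, 0.998, 0.002], [0.998, 0.068, 0.0], [0.0, 0.002, -1.0]]
contact_force: [-0.6, -0.3, -1.5]
finger_gap: 0.0285
```

>>> {"op": "jog_arm", "data": {
  "steps": [
    [[0,0,0.002,0],[0,0,0.004,0],[0,0,0.004,0]]
  ]
}}

```text
time: 17.05
tcp_pos: [0.5881, 0.2096, 0.0965]
eef_rot: [[-0.068, 0.998, 0.002], [0.998, 0.068, 0.001], [0.001, 0.002, -1.0]]
contact_force: [-0.4, -1.2, 4.6]
finger_gap: 0.0284
```

>>> {"op": "jog_arm", "data": {
  "steps": [
    [[0,0,0,0],[0,0,0,0],[0,0,0,0],[0,0,-0.03,0],[0,0,-0.07,0],[0,0,-0.12,0],[0,0,-0.16,0],[0,0,-0.16,0]]
  ],
  "grip": 0.2
}}

```text
time: 17.85
tcp_pos: [0.5888, 0.2098, 0.2618]
eef_rot: [[-0.068, 0.998, 0.009], [0.998, 0.068, 0.003], [0.002, 0.01, -1.0]]
contact_force: [-0.4, 0.5, -0.4]
finger_gap: 0.0514
```

```bash
python3 - <<'E'
from h import *
c=cap('wrist','w6'); c=cap('top','t6'); pack(c,(.4587,-.1847),.045)
st();go(.4587,-.1847,.25,31.6)
im=c['img'][90:300,180:520]; cv2.imwrite('pics/t6z.png',cv2.resize(im,None,fx=2.3,fy=2.3,interpolation=cv2.INTER_CUBIC))
E
```

```text
cap 93 (array([ 458.4962, -185.2723]), (31.291234970092773, 21.99508285522461), 33.3305549621582) 0.08110223732149757
all 310 (array([ 458.7997, -184.872 ]), (59.9194450378418, 39.5733642578125), 31.739633560180664) 0.06217134319909501
t 17.95 tcp [0.5875 0.2095 0.2558] gap 0.05113823581825012 F [ 0.2716  0.0828 -0.0523]
[[-0.068   0.9977  0.0013]
 [ 0.9977  0.068   0.0004]
 [ 0.0003  0.0013 -1.    ]]
cur 3.8977807891507985 shift [-0.3845 -0.1553  0.0055] turn -0.4834949353385437
```

View pics/w6.png

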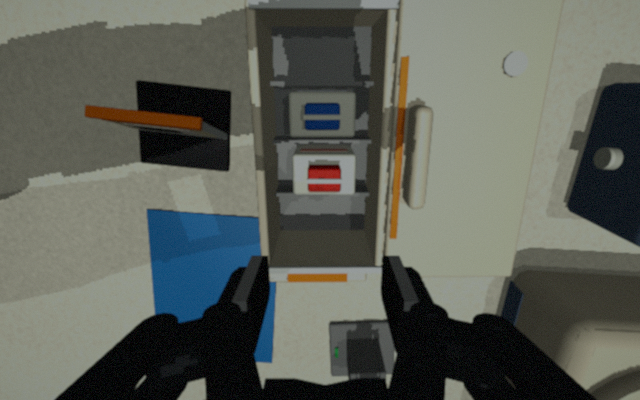

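View pics/t6z.png

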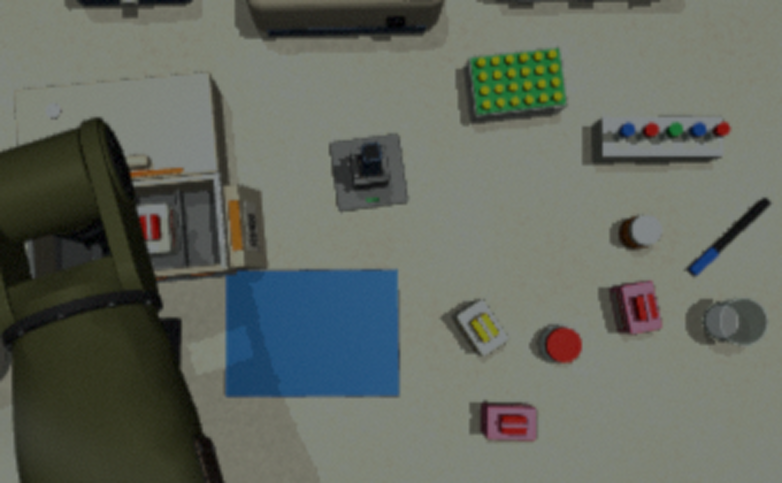

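>>> {"op": "jog_arm", "data": {
  "steps": [
    [[-0.3845,-0.155,0.006,-0.484],[-0.3845,-0.155,0.006,-0.484],[-0.3845,-0.155,0.006,-0.484],[-0.3845,-0.155,0.006,-0.484],[-0.3845,-0.155,0.006,-0.484],[-0.3845,-0.155,0.006,-0.484],[-0.3845,-0.155,0.006,-0.484],[-0.3845,-0.155,0.006,-0.484],[-0.3845,-0.155,0.036,-0.484],[-0.3845,-0.155,0.056,-0.484]]
  ]
}}

```text
time: 18.95
tcp_pos: [0.4572, -0.1867, 0.1966]
eef_rot: [[-0.521, 0.853, -0.003], [0.853, 0.521, 0.001], [0.002, -0.002, -1.0]]
contact_force: [0.5, 0.1, 0.0]
finger_gap: 0.0513
```

>>> {"op": "jog_arm", "data": {
  "steps": [
    [[0,0,0,0],[0,0,0,0],[0,0,0,0]]
  ]
}}

```text
time: 19.25
tcp_pos: [0.4594, -0.1844, 0.2001]
eef_rot: [[-0.525, 0.851, 0.001], [0.851, 0.525, -0.0], [-0.001, 0.001, -1.0]]
contact_force: [-0.3, -0.1, -0.2]
finger_gap: 0.051
```

```bash
python3 - <<'E'
from h import *
c=cap('wrist','w7'); pack(c,(.4595,-.186),.045)
st();go(.4592,-.1855,.078,31.6)
E
```

```text
cap 1137 (array([ 459.6338, -185.2857]), (31.47186851501465, 21.67973518371582), 31.699199676513672) 0.08173448558293722
all 3395 (array([ 459.6206, -185.8313]), (59.894657135009766, 40.30012893676758), 31.777427673339844) 0.062147606620619744
t 19.3 tcp [ 0.4594 -0.1844  0.2002] gap 0.05112422288887936 F [-0.4307  0.361  -0.294 ]
[[-0.5251  0.851   0.0011]
 [ 0.851   0.5251 -0.0005]
 [-0.0011  0.0007 -1.    ]]
cur 31.678211399239235 shift [-0.0007 -0.0008  0.1222] turn 0.0013650464293162225
```

View pics/w7.png

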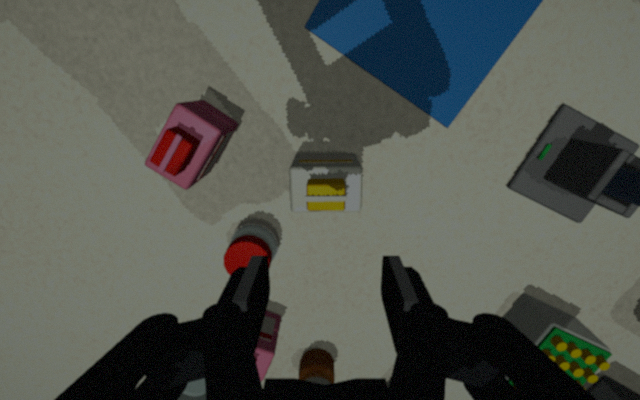

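>>> {"op": "jog_arm", "data": {
  "steps": [
    [[-0.001,-0.001,0.04,0],[-0.001,-0.001,0.08,0],[-0.001,-0.001,0.11,0],[-0.001,-0.001,0.121,0],[-0.001,-0.001,0.121,0],[-0.001,-0.001,0.121,0]]
  ]
}}

```text
time: 19.9
tcp_pos: [0.4595, -0.1864, 0.0799]
eef_rot: [[-0.525, 0.851, 0.002], [0.851, 0.525, -0.001], [-0.002, 0.001, -1.0]]
contact_force: [0.7, -0.3, -0.0]
finger_gap: 0.0509
```

>>> {"op": "jog_arm", "data": {
  "steps": [
    [[0,0,0,0],[0,0,0,0],[0,0,0,0],[0,0,0,0],[0,0,0,0]]
  ],
  "grip": -1
}}

```text
time: 20.4
tcp_pos: [0.4595, -0.1864, 0.08]
eef_rot: [[-0.524, 0.851, 0.003], [0.851, 0.524, -0.001], [-0.003, 0.002, -1.0]]
contact_force: [0.7, 1.3, 6.8]
finger_gap: 0.0287
```

>>> {"op": "jog_arm", "data": {
  "steps": [
    [[0,0,-0.04,0],[0,0,-0.09,0],[0,0,-0.14,0],[0,0,-0.18,0],[0,0,-0.18,0],[0,0,-0.18,0]]
  ]
}}

```text
time: 21.0
tcp_pos: [0.4586, -0.1861, 0.259]
eef_rot: [[-0.524, 0.851, 0.002], [0.851, 0.524, -0.001], [-0.002, 0.001, -1.0]]
contact_force: [-0.7, 0.3, -1.2]
finger_gap: 0.0283
```

```bash
python3 - <<'E'
from h import *
st(); go(.5912,.1527,.26,3.9)
E
```

```text
t 21.0 tcp [ 0.4586 -0.1861  0.259 ] gap 0.028300376165909906 F [-0.7098  0.2718 -1.1565]
[[-0.5244  0.8515  0.0018]
 [ 0.8515  0.5244 -0.0009]
 [-0.0017  0.001  -1.    ]]
cur 31.62665807472659 shift [ 0.219   0.2906 -0.001 ] turn 0.48392147397865115
```

>>> {"op": "jog_arm", "data": {
  "steps": [
    [[0.219,0.2905,0,0.484],[0.219,0.2905,0,0.484],[0.219,0.2905,0,0.484],[0.219,0.2905,0,0.484],[0.219,0.2905,0,0.484],[0.219,0.2905,0,0.484],[0.219,0.2905,0,0.484],[0.219,0.2905,0,0.484],[0.219,0.2905,0,0.484],[0.219,0.2905,0,0.484]]
  ]
}}

```text
time: 22.0
tcp_pos: [0.5906, 0.1529, 0.2564]
eef_rot: [[-0.069, 0.998, -0.003], [0.998, 0.069, -0.001], [-0.001, -0.003, -1.0]]
contact_force: [0.1, -0.6, -1.3]
finger_gap: 0.0284
```

>>> {"op": "jog_arm", "data": {
  "steps": [
    [[0,0,0,0],[0,0,0,0],[0,0,0,0]]
  ]
}}

```text
time: 22.3
tcp_pos: [0.5911, 0.1519, 0.2584]
eef_rot: [[-0.067, 0.998, 0.0], [0.998, 0.067, 0.0], [0.0, 0.0, -1.0]]
contact_force: [-0.0, 0.1, -1.5]
finger_gap: 0.0286
```

```bash
python3 - <<'E'
from h import *
st(); go(.5912,.1527,.097,3.9)
E
```

```text
t 22.3 tcp [0.5911 0.1519 0.2584] gap 0.028614048065713632 F [-0.0404  0.1072 -1.5363]
[[-0.0668  0.9978  0.0001]
 [ 0.9978  0.0668  0.    ]
 [ 0.      0.0001 -1.    ]]
cur 3.8274787577624587 shift [0.0008 0.0002 0.1614] turn -0.001265734454681489
```

>>> {"op": "jog_arm", "data": {
  "steps": [
    [[0,0,0.03,0],[0,0,0.06,0],[0,0,0.09,0],[0,0,0.12,0],[0,0,0.14,0],[0,0,0.154,0],[0,0,0.161,0],[0,0,0.161,0],[0,0,0.164,0],[0,0,0.164,0]]
  ]
}}

```text
time: 23.3
tcp_pos: [0.5916, 0.1528, 0.0952]
eef_rot: [[-0.068, 0.998, 0.002], [0.998, 0.068, 0.0], [0.0, 0.002, -1.0]]
contact_force: [0.6, -0.3, -0.5]
finger_gap: 0.0286
```

>>> {"op": "jog_arm", "data": {
  "steps": [
    [[0,0,0.002,0],[0,0,0.002,0]]
  ]
}}

```text
time: 23.5
tcp_pos: [0.5922, 0.1529, 0.0948]
eef_rot: [[-0.068, 0.998, 0.003], [0.998, 0.068, 0.001], [0.001, 0.004, -1.0]]
contact_force: [-2.4, 0.1, 14.8]
finger_gap: 0.0283
```

>>> {"op": "jog_arm", "data": {
  "steps": [
    [[0,0,0,0],[0,0,0,0],[0,0,0,0],[0,0,-0.03,0],[0,0,-0.07,0],[0,0,-0.12,0],[0,0,-0.16,0],[0,0,-0.16,0]]
  ],
  "grip": 0.2
}}

```text
time: 24.3
tcp_pos: [0.5926, 0.153, 0.2586]
eef_rot: [[-0.068, 0.998, 0.009], [0.998, 0.068, 0.002], [0.001, 0.01, -1.0]]
contact_force: [-0.5, 0.2, 0.4]
finger_gap: 0.0508
```

```bash
python3 - <<'E'
from h import *
c=cap('wrist','w8');st()
P=cloud(c); Z=P[...,2]; near=np.array([.658,-.053])
m=(np.hypot(P[...,0]-near[0],P[...,1]-near[1])<.04)
for lo,hi in ((.14,.18),(.05,.1)):
    q=P[m&(Z>lo)&(Z<hi)]; print(len(q), rect(q[:,:2]) if len(q) else 0)
go(.658,-.053,.26,6.3)
E
```

```text
t 24.35 tcp [0.5918 0.1528 0.255 ] gap 0.051593916792065715 F [-0.5606  0.0718 -1.7913]
[[-0.068   0.9977  0.0048]
 [ 0.9977  0.068   0.0009]
 [ 0.0006  0.0049 -1.    ]]
0 0
1552 (array([659.5194, -53.2148]), (43.99903869628906, 45.09480667114258), 5.97677755355835)
cur 3.897329508036847 shift [-0.2099  0.0521 -0.0049] turn -0.04193451092526917
```

View pics/w8.png

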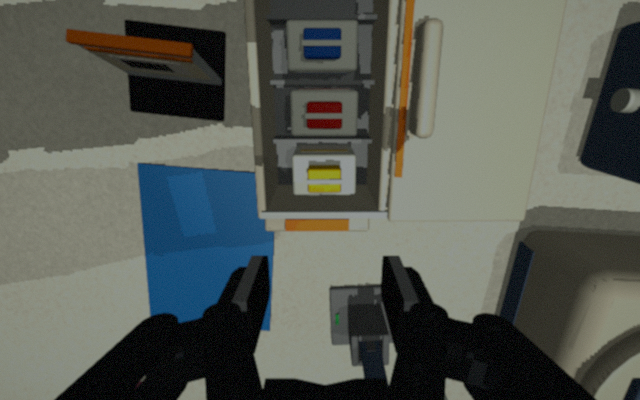

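>>> {"op": "jog_arm", "data": {
  "steps": [
    [[-0.21,0.052,0,-0.042],[-0.21,0.052,0,-0.042],[-0.21,0.052,0,-0.042],[-0.21,0.052,0,-0.042],[-0.21,0.052,0,-0.042],[-0.21,0.052,0,-0.042],[-0.21,0.052,0,-0.042],[-0.21,0.052,0,-0.042]]
  ],
  "grip": 0.2,
  "force": 20
}}

```text
time: 25.15
tcp_pos: [0.657, -0.0518, 0.2518]
eef_rot: [[-0.111, 0.994, -0.001], [0.994, 0.111, 0.0], [0.0, -0.001, -1.0]]
contact_force: [-0.8, -0.1, 0.2]
finger_gap: 0.0513
```

```bash
python3 - <<'E'
from h import *
c=cap('wrist','w9');st()
P=cloud(c); Z=P[...,2]; near=np.array([.658,-.053])
m=(np.hypot(P[...,0]-near[0],P[...,1]-near[1])<.04)
for lo,hi in ((.155,.18),(.05,.09)):
    q=P[m&(Z>lo)&(Z<hi)]; print(len(q), rect(q[:,:2]) if len(q) else 0, np.median(q[:,2]))
go(.6585,-.053,.115,6.0)
E
```

```text
t 25.2 tcp [ 0.6571 -0.0518  0.2521] gap 0.05133079459368905 F [-0.2728  0.0743 -0.5424]
[[-0.1114  0.9938 -0.0003]
 [ 0.9938  0.1114  0.0002]
 [ 0.0002 -0.0003 -1.    ]]
1048 (array([659.8715, -53.4566]), (22.001094818115234, 21.396154403686523), 6.41093111038208) 0.1679841832214463
1375 (array([659.8766, -53.5835]), (43.977577209472656, 43.45109939575195), 6.758017063140869) 0.06941906324893282
cur 6.396711562119047 shift [-0.0014  0.0013  0.1371] turn 0.006923922939707215
```

View pics/w9.png

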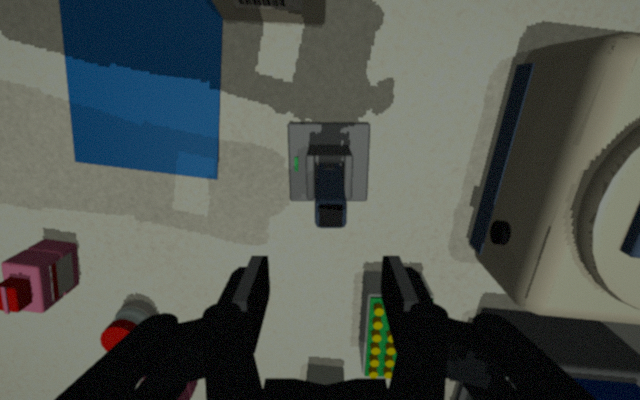

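>>> {"op": "jog_arm", "data": {
  "steps": [
    [[-0.0017,0.002,0.04,0],[-0.0017,0.002,0.08,0],[-0.0017,0.002,0.11,0],[-0.0017,0.002,0.128,0],[-0.0017,0.002,0.138,0],[-0.0017,0.002,0.138,0],[-0.0017,0.002,0.138,0]]
  ]
}}

```text
time: 25.9
tcp_pos: [0.6599, -0.0544, 0.1155]
eef_rot: [[-0.11, 0.994, 0.001], [0.994, 0.11, -0.0], [-0.0, 0.001, -1.0]]
contact_force: [0.6, -0.2, 0.9]
finger_gap: 0.0515
```

>>> {"op": "jog_arm", "data": {
  "steps": [
    [[0,0,0,0],[0,0,0,0],[0,0,0,0],[0,0,0,0],[0,0,0,0]]
  ],
  "grip": -1,
  "force": 20
}}

```text
time: 26.4
tcp_pos: [0.6599, -0.0548, 0.1154]
eef_rot: [[-0.11, 0.994, 0.002], [0.994, 0.11, -0.0], [-0.0, 0.002, -1.0]]
contact_force: [-0.5, -0.2, 6.8]
finger_gap: 0.0218
```

>>> {"op": "jog_arm", "data": {
  "steps": [
    [[0,0,-0.02,0],[0,0,-0.04,0],[0,0,-0.06,0],[0,0,-0.08,0],[0,0,-0.11,0],[0,0,-0.14,0],[0,0,-0.14,0],[0,0,-0.14,0]]
  ]
}}

```text
time: 27.2
tcp_pos: [0.6594, -0.0548, 0.2542]
eef_rot: [[-0.11, 0.994, 0.0], [0.994, 0.11, -0.0], [-0.0, 0.0, -1.0]]
contact_force: [-0.9, 0.1, -1.9]
finger_gap: 0.0215
```

```bash
python3 - <<'E'
from h import *
s=st()
for n in ('scene','top'):
    c=cap(n,n+'10')
    if n=='scene':
        im=c['img'][120:320,220:520]; cv2.imwrite('pics/s10z.png',cv2.resize(im,None,fx=2.6,fy=2.6,interpolation=cv2.INTER_CUBIC))
c=cap('wrist','w10')
E
```

```text
t 27.2 tcp [ 0.6594 -0.0548  0.2542] gap 0.021505213431742717 F [-0.8679  0.1105 -1.8873]
[[-0.1097  0.994   0.0002]
 [ 0.994   0.1097 -0.0001]
 [-0.0001  0.0002 -1.    ]]
```

View pics/s10z.png

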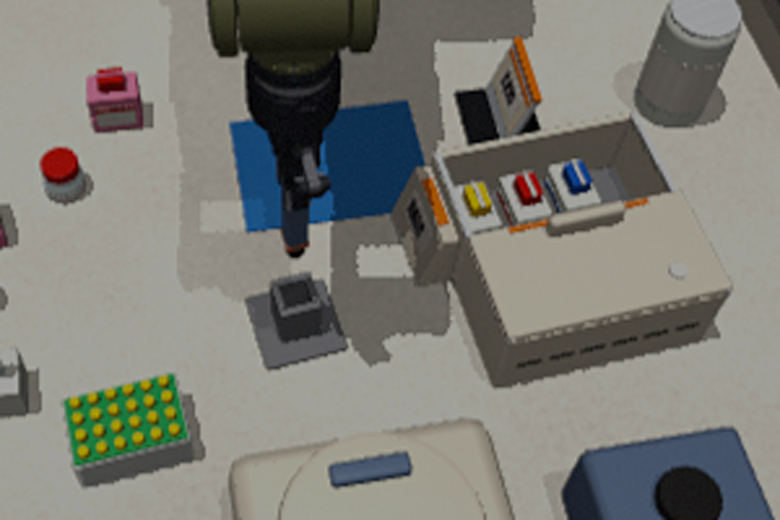

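View pics/w10.png

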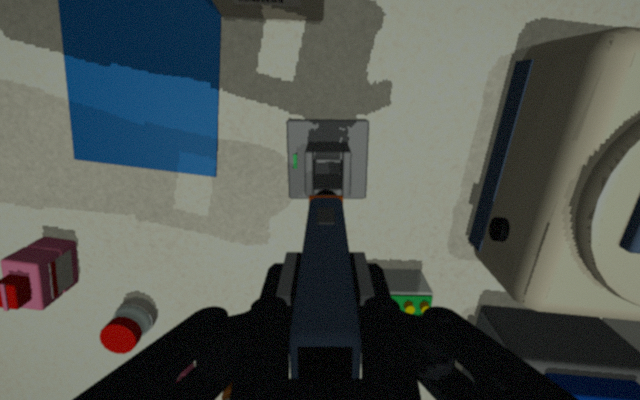

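```bash
python3 - <<'E'
from h import *
c=pickle.load(open('pics/scene10.pkl','rb'));P=cloud(c)
im=c['img'][125:245,370:440]; cv2.imwrite('pics/lab.png',cv2.resize(im,None,fx=5,fy=5,interpolation=cv2.INTER_NEAREST))
print(proj(c,(.45,.2,.05)))
E
```

```text
[403.9592 162.1638]
```

View pics/lab.png

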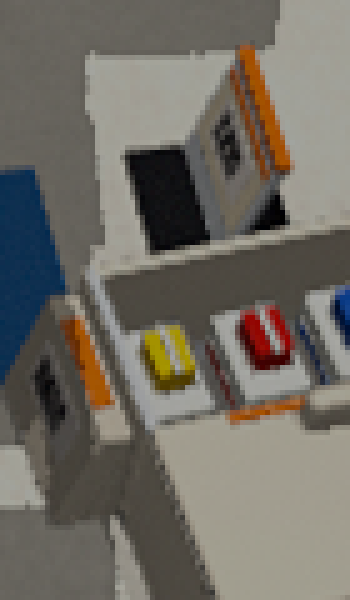

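```bash
cat > lab.py <<'E'
from h import *
def plane(q,it=300,tol=.002):
    rng=np.random.default_rng(0);best=None
    for _ in range(it):
        a=q[rng.choice(len(q),3,replace=False)]; n=np.cross(a[1]-a[0],a[2]-a[0]); l=np.linalg.norm(n)
        if l<1e-6: continue
        n/=l
        if n[1]>0: n=-n
        if not (n[1]<-.8 and n[2]>0): continue
        m=abs((q-a[0])@n)<tol
        if best is None or m.sum()>best.sum(): best=m
    p=q[best]; c=p.mean(0); u,s,vt=np.linalg.svd(p-c,full_matrices=False); n=vt[2]; n*=-np.sign(n[1]); return c,n,best
def run(c,tag):
    P=cloud(c); G=cv2.cvtColor(c['img'],cv2.COLOR_BGR2GRAY); H=cv2.cvtColor(c['img'],cv2.COLOR_BGR2HSV)
    for nm,ctr,R in (('card',(.45,.17,.05),.09),('bay',(.595,.10,.06),.075)):
        d=np.array(P)-np.array(ctr); m=(abs(d[...,0])<R)&(abs(d[...,1])<(.09 if nm=='card' else .05))&(P[...,2]>.015)&(P[...,2]<.098)
        v,u=np.nonzero(m); q=P[v,u]
        if nm=='bay':
            k=q[:,1]<.125; v,u,q=v[k],u[k],q[k]
        if len(q)<30: print(nm,'few',len(q)); continue
        cc,n,b=plane(q); print(tag,nm,len(q),b.sum(),'c',cc,'n',n,'elev',np.degrees(np.arcsin(n[2])),'az',np.degrees(np.arctan2(n[1],n[0])))
        xa=np.cross([0,0,1],n); xa/=np.linalg.norm(xa); ya=np.cross(n,xa)
        p=q[b]; s=(p-cc)@np.stack([xa,ya],1); print('  extent x',s[:,0].min(),s[:,0].max(),'z',p[:,2].min(),p[:,2].max())
        g=G[v[b],u[b]]; dk=g<np.percentile(g,50)*.6
        if dk.sum()>3:
            print('  dark n',dk.sum(),'ctr',p[dk].mean(0),'bbox mid',(p[dk].min(0)+p[dk].max(0))/2,'xr',s[dk].min(0),s[dk].max(0))
if __name__=='__main__':
    import sys
    for t in sys.argv[1:]: run(pickle.load(open('pics/%s.pkl'%t,'rb')),t)
E
python3 lab.py scene10 top10 scene0 top0
```

```text
scene10 card 879 345 c [0.4392 0.2402 0.0579] n [-0.0356 -0.9695  0.2427] elev 14.043633729851534 az -92.10544222912624
  extent x -0.053242913502140554 0.0974130614690486 z 0.015020432287665031 0.09786361028640511
  dark n 29 ctr [0.4299 0.2401 0.0593] bbox mid [0.4349 0.2437 0.0712] xr [-0.0295 -0.0103] [0.0205 0.0373]
scene10 bay 864 374 c [0.5921 0.0927 0.0565] n [ 0.0597 -0.9651  0.255 ] elev 14.775473462265648 az -86.45847083161078
  extent x -0.05223572425032735 0.04871104895649786 z 0.015507683762740587 0.09519075035042501
  dark n 24 ctr [0.5838 0.0909 0.0546] bbox mid [0.5851 0.091  0.0536] xr [-0.0269 -0.0129] [0.0127 0.007 ]
top10 card 677 437 c [0.4317 0.2414 0.0584] n [-0.0453 -0.9667  0.2519] elev 14.589136467411796 az -92.68178286837868
  extent x -0.047640123473158866 0.0953059802099543 z 0.015165233070673523 0.09792442878363672
  dark n 16 ctr [0.4307 0.2394 0.0531] bbox mid [0.4293 0.2394 0.0539] xr [-0.0177 -0.0104] [0.0132 0.0005]
top10 bay 623 332 c [0.5889 0.0935 0.0577] n [ 0.0657 -0.9601  0.272 ] elev 15.782307755881005 az -86.08586735402305
  extent x -0.050
[... 765 characters left out ...]
mid [0.5857 0.0909 0.0557] xr [-0.026 -0.012] [0.0142 0.0135]
top0 card 689 424 c [0.4329 0.2412 0.0577] n [-0.04   -0.9687  0.2449] elev 14.178805513944756 az -92.36586467044975
  extent x -0.04911279990071825 0.09406133151033558 z 0.015179714869412608 0.09780539446642678
  dark n 15 ctr [0.4342 0.2398 0.0529] bbox mid [0.4697 0.2392 0.0536] xr [-0.0192 -0.0117] [0.0931 0.0035]
top0 bay 616 333 c [0.588  0.0934 0.0577] n [ 0.0657 -0.9613  0.2674] elev 15.511460705076436 az -86.08976122980799
  extent x -0.04884810838714386 0.04982603801188286 z 0.015262544175917547 0.09599132232208629
  dark n 12 ctr [0.5879 0.0908 0.0515] bbox mid [0.5845 0.0912 0.0525] xr [-0.0209 -0.0129] [0.0134 0.0016]
```

```bash
python3 - <<'E'
from lab import *
out=[]
for t in ('scene0','top0'):
    c=pickle.load(open('pics/%s.pkl'%t,'rb'))
    row=[]
    for cc,az in (((.434,.2411,.058),-92.5),((.5905,.0925,.057),-86.1)):
        a=np.radians(az);e=np.radians(15); n=np.array([np.cos(e)*np.cos(a),np.cos(e)*np.sin(a),np.sin(e)])
        xa=np.cross([0,0,1],n); xa/=np.linalg.norm(xa); ya=np.cross(n,xa)
        g=np.arange(-.06,.06,.0005); X,Y=np.meshgrid(g,-g)
        W=np.array(cc)+X[...,None]*xa+Y[...,None]*ya
        T=np.linalg.inv(c['extrinsics']); q=W@T[:3,:3].T+T[:3,3]; uv=q@c['mtx'].T; uv=uv[...,:2]/uv[...,2:]
        r=cv2.remap(c['img'],uv[...,0].astype(np.float32),uv[...,1].astype(np.float32),cv2.INTER_CUBIC)
        for k in range(0,240,40): cv2.line(r,(k,0),(k,4),(0,255,0),1); cv2.line(r,(0,k),(4,k),(0,255,0),1)
        cv2.circle(r,(120,120),2,(0,255,0),-1)
        row.append(r)
    out.append(np.hstack(row))
o=np.vstack(out); cv2.imwrite('pics/rect.png',cv2.resize(cv2.convertScaleAbs(o,alpha=1.8),None,fx=1.25,fy=1.25))
E
```

```text
(no output)
```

View pics/rect.png

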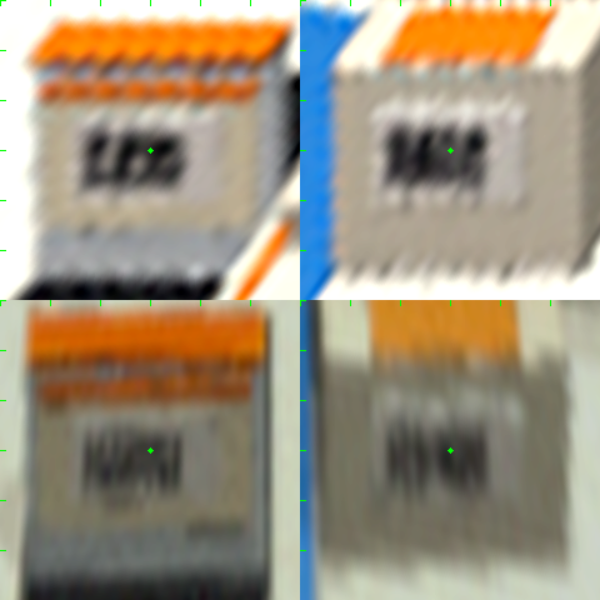

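```bash
python3 - <<'E'
from h import *
go(.458,.05,.20,-2.5)
E
```

```text
cur 6.296295147775892 shift [ 0.1261 -0.1882  0.0532] turn 0.15352431230589025
```

>>> {"op": "jog_arm", "data": {
  "steps": [
    [[0.126,-0.188,0,0.153],[0.126,-0.188,0,0.153],[0.126,-0.188,0,0.153],[0.126,-0.188,0,0.153],[0.126,-0.188,0,0.153],[0.126,-0.188,0.053,0.153],[0.126,-0.188,0.053,0.153],[0.126,-0.188,0.053,0.153],[0.126,-0.188,0.053,0.153]]
  ]
}}

```text
time: 28.25
tcp_pos: [0.4596, 0.0496, 0.2025]
eef_rot: [[0.043, 0.999, 0.001], [0.999, -0.043, -0.0], [0.0, 0.001, -1.0]]
contact_force: [0.0, 0.0, 0.2]
finger_gap: 0.0217
```

```bash
python3 - <<'E'
from h import *
st();go(.458,.05,.114,-2.5)
c=cap('scene','s11'); P=cloud(c)
im=c['img'][120:320,220:520]; cv2.imwrite('pics/s11z.png',cv2.resize(im,None,fx=2.6,fy=2.6,interpolation=cv2.INTER_CUBIC))
E
```

```text
t 28.25 tcp [0.4596 0.0496 0.2025] gap 0.0216827084216966 F [0.0498 0.0067 0.1735]
[[ 0.0434  0.9991  0.0008]
 [ 0.9991 -0.0434 -0.    ]
 [ 0.      0.0008 -1.    ]]
cur -2.4898575982516724 shift [ 0.0003 -0.0017  0.0885] turn 0.000177018304568555
```

View pics/s11z.png

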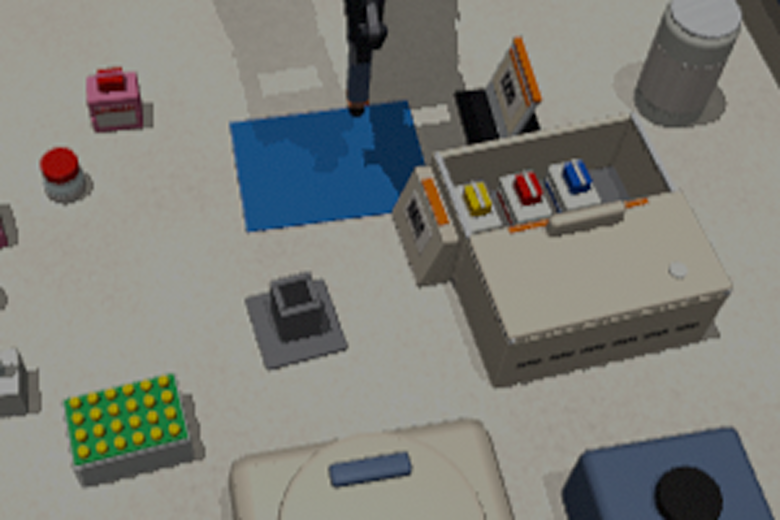

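Scanner still vertical over the mat. Lower near contact.

>>> {"op": "jog_arm", "data": {
  "steps": [
    [[0,0,0.04,0],[0,0,0.07,0],[0,0,0.088,0],[0,0,0.088,0],[0,0,0.088,0]]
  ]
}}

```text
time: 28.8
tcp_pos: [0.4595, 0.0497, 0.1145]
eef_rot: [[0.043, 0.999, 0.001], [0.999, -0.043, -0.0], [0.0, 0.001, -1.0]]
contact_force: [1.3, 0.5, -1.0]
finger_gap: 0.0216
```

>>> {"op": "jog_arm", "data": {
  "steps": [
    [[0,0,0.001,0],[0,0,0.002,0],[0,0,0.002,0]]
  ]
}}

```text
time: 29.1
tcp_pos: [0.459, 0.0499, 0.1118]
eef_rot: [[0.043, 0.999, 0.001], [0.999, -0.043, 0.0], [0.0, 0.001, -1.0]]
contact_force: [-0.6, 0.8, -0.9]
finger_gap: 0.0217
```

>>> {"op": "jog_arm", "data": {
  "steps": [
    [[0,0,0.001,0],[0,0,0.002,0],[0,0,0.002,0]]
  ]
}}

```text
time: 29.4
tcp_pos: [0.4593, 0.0499, 0.1102]
eef_rot: [[0.043, 0.999, 0.001], [0.999, -0.043, 0.0], [0.0, 0.001, -1.0]]
contact_force: [-1.4, -0.4, 9.8]
finger_gap: 0.022
```

>>> {"op": "jog_arm", "data": {
  "steps": [
    [[-0.005,0,0,0],[-0.01,0,0,0],[-0.015,0,0,0],[-0.0205,0,0.001,0],[-0.027,0,0.002,0],[-0.034,0,0.003,0],[-0.041,0,0.005,0],[-0.051,0,0.0085,0],[-0.06,0,0.0125,0],[-0.06,0,0.0125,0]]
  ]
}}

```text
time: 30.4
tcp_pos: [0.4561, -0.0113, 0.0963]
eef_rot: [[0.044, 0.999, -0.0], [0.999, -0.044, -0.0], [-0.0, -0.0, -1.0]]
contact_force: [0.5, -1.2, 1.9]
finger_gap: 0.0216
```

```bash
python3 - <<'E'
from h import *
st()
c=cap('scene','s12')
im=c['img'][120:280,240:440]; cv2.imwrite('pics/s12z.png',cv2.resize(im,None,fx=3.8,fy=3.7,interpolation=cv2.INTER_CUBIC))
E
```

```text
t 30.4 tcp [ 0.4561 -0.0113  0.0963] gap 0.021596082150621147 F [ 0.4872 -1.1991  1.8647]
[[ 0.0442  0.999  -0.0003]
 [ 0.999  -0.0442 -0.0005]
 [-0.0005 -0.0003 -1.    ]]
```

View pics/s12z.png

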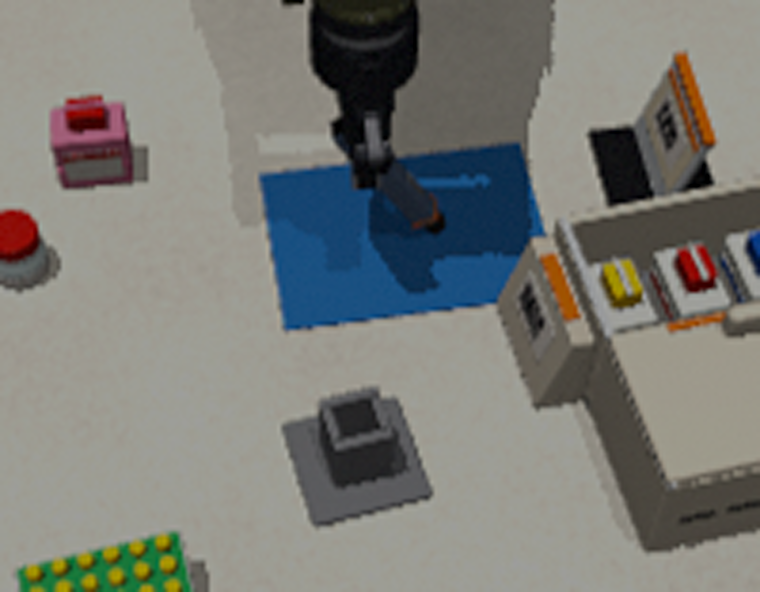

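>>> {"op": "jog_arm", "data": {
  "steps": [
    [[-0.009,0,0.005,0],[-0.018,0,0.0105,0],[-0.026,0,0.017,0],[-0.0335,0,0.024,0],[-0.04,0,0.0315,0],[-0.047,0,0.04,0],[-0.052,0,0.0485,0],[-0.057,0,0.0575,0],[-0.057,0,0.0575,0],[-0.057,0,0.0575,0]]
  ]
}}

```text
time: 31.45
tcp_pos: [0.4535, -0.067, 0.0389]
eef_rot: [[0.043, 0.999, -0.001], [0.999, -0.043, 0.0], [0.0, -0.001, -1.0]]
contact_force: [0.6, 0.7, -0.7]
finger_gap: 0.0219
```

```bash
cat >> h.py <<'E'
def scan_axis(c,tcp,rot):
    """fit scanner axis from cloud: points near the tool x-z plane through grip, nose side"""
    P=cloud(c); g=tcp-rot[:,2]*.011; d=(P-g)@rot   # tool coords
    m=(abs(d[...,1])<.014)&(d[...,0]>.015)&(d[...,0]<.135)&(d[...,2]<.1)&(P[...,2]>.006)&(d[...,2]>-.03)
    return P,d,m
E
python3 - <<'E'
from h import *
s=st()
c=cap('scene','s13')
im=c['img'][120:280,240:440]; cv2.imwrite('pics/s13z.png',cv2.resize(im,None,fx=3.8,fy=3.7,interpolation=cv2.INTER_CUBIC))
P,d,m=scan_axis(c,s['tcp_pos'],s['eef_rot']); q=d[m]; print(len(q))
for a in np.arange(.015,.135,.01):
    k=(q[:,0]>=a)&(q[:,0]<a+.01)
    if k.any(): print(round(a+.005,3),k.sum(),'top z(min)',np.percentile(q[k,2],[5,50,95]),'y',q[k,1].min(),q[k,1].max())
E
```

```text
t 31.45 tcp [ 0.4535 -0.067   0.0389] gap 0.02191877324673491 F [ 0.6109  0.6551 -0.7347]
[[ 0.0431  0.9991 -0.001 ]
 [ 0.9991 -0.0431  0.0002]
 [ 0.0001 -0.001  -1.    ]]
289
0.02 28 top z(min) [-0.0132 -0.0075  0.0312] y -0.008328776312021715 0.012205285645185074
0.03 34 top z(min) [-0.0097 -0.0041  0.0245] y -0.008468220132499236 0.010995429267825202
0.04 34 top z(min) [-0.0045  0.0006  0.0435] y -0.008420964598402065 0.012957015014302999
0.05 32 top z(min) [-0.0005  0.0034  0.0179] y -0.009763932011237616 0.012244004157563665
0.06 30 top z(min) [0.0021 0.008  0.0249] y -0.011443209133765035 0.013539858639690865
0.07 30 top z(min) [0.0065 0.0116 0.0247] y -0.009743844137096882 0.011667852651842746
0.08 34 top z(min) [0.0109 0.0176 0.0346] y -0.012517233057443115 0.012393586530358564
0.09 28 top z(min) [0.015  0.0195 0.0326] y -0.008810502608115073 0.01232283871362235
0.1 21 top z(min) [0.02   0.0259 0.0335] y -0.009753520701898817 0.010955434796738658
0.11 16 top z(min) [0.0251 0.0322 0.038 ] y -0.008363212649748908 0.009068464561028822
0.12 1 top z(min) [0.0431 0.0431 0.0431] y -0.007980648856364361 -0.007980648856364361
0.13 1 top z(min) [0.0436 0.0436 0.0436] y -0.0033757718367406534 -0.0033757718367406534
```

View pics/s13z.png

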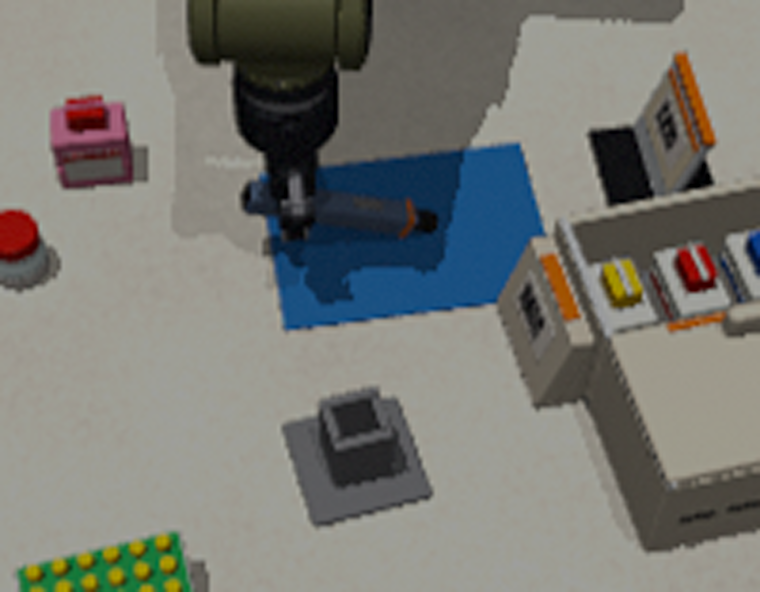

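```bash
cat >> h.py <<'E'
def fitscan(c,s,show=True):
    P,d,m=scan_axis(c,s['tcp_pos'],s['eef_rot']); q=d[m&(abs(d[...,1])<.0085)&(d[...,0]<.085)]
    best=None
    for th in np.radians(np.arange(-5,60,.5)):
        n=np.array([np.sin(th),-np.cos(th)])  # outward up normal in (x,z) tool; z down
        r=q[:,[0,2]]@n
        for o in np.arange(-.005,.035,.0005):
            k=(abs(r-o)<.0015).sum()-1.0*(r>o+.002).sum()
            if best is None or k>best[0]: best=(k,th,o)
    k,th,o=best; n=np.array([np.sin(th),-np.cos(th)]); r=q[:,[0,2]]@n; i=abs(r-o)<.002
    p=np.polyfit(q[i,0],q[i,2],1); th=np.arctan(p[0]); off=-(p[1]*np.cos(th))  # top face distance above grip
    # nose: points along axis farthest
    u=np.array([np.cos(th),np.sin(th)]); qq=d[m&(abs(d[...,1])<.0085)]; t=qq[:,[0,2]]@u; rr=qq[:,[0,2]]@np.array([np.sin(th),-np.cos(th)]); ok=(rr<off+.003)&(rr>off-.022)
    print('pitch',np.degrees(th),'n',i.sum(),'topface off',off,'axis off',off-.011,'tip along',np.sort(t[ok])[-6:])
    return th,off-.011
E
python3 - <<'E'
from h import *
s=bot.sense(); fitscan(pickle.load(open('pics/s13.pkl','rb')),s)
E
```

```text
pitch 22.72658576069991 n 64 topface off 0.018525325967797938 axis off 0.007525325967797938 tip along [0.117  0.1171 0.1178 0.1181 0.1256 0.1337]
```

>>> {"op": "jog_arm", "data": {
  "steps": [
    [[-0.002,0,0.004,0],[-0.004,0,0.008,0],[-0.005,0,0.012,0],[-0.0065,0,0.015,0],[-0.0065,0,0.015,0],[-0.0065,0,0.015,0]]
  ]
}}

```text
time: 32.1
tcp_pos: [0.4534, -0.0735, 0.0242]
eef_rot: [[0.043, 0.999, -0.0], [0.999, -0.043, 0.0], [-0.0, -0.0, -1.0]]
contact_force: [-0.4, -0.3, -1.2]
finger_gap: 0.0217
```

```bash
python3 - <<'E'
from h import *
s=st()
c=cap('scene','s14'); fitscan(c,s)
E
```

```text
t 32.1 tcp [ 0.4534 -0.0735  0.0242] gap 0.021733262621225446 F [-0.4079 -0.3374 -1.1644]
[[ 0.043   0.9991 -0.0003]
 [ 0.9991 -0.043   0.    ]
 [-0.     -0.0003 -1.    ]]
pitch 14.961219197679192 n 69 topface off 0.018686715902225044 axis off 0.007686715902225045 tip along [0.1168 0.1168 0.1173 0.1176 0.1275 0.1307]
```

>>> {"op": "jog_arm", "data": {
  "steps": [
    [[0,0,0,0],[0,0,0,0],[0,0,-0.02,0],[0,0,-0.05,0],[0,0,-0.08,0],[0,0,-0.08,0],[0,0,-0.08,0]]
  ],
  "grip": -1,
  "force": 40
}}

```text
time: 32.85
tcp_pos: [0.4534, -0.0736, 0.1044]
eef_rot: [[0.043, 0.999, 0.001], [0.999, -0.043, -0.0], [-0.0, 0.001, -1.0]]
contact_force: [0.2, 0.2, -1.5]
finger_gap: 0.0218
```

```bash
cat >> h.py <<'E'
def aim(label,az,p,off,tip=.118,back=0.0,gapd=.03):
    """TCP so the scanner looks squarely at label; az=azimuth of label normal (deg)"""
    a=np.radians(az+180); tx=np.array([np.cos(a),np.sin(a),0]); up=np.array([0,0,1.])
    u=np.cos(p)*tx-np.sin(p)*up; n=np.sin(p)*tx+np.cos(p)*up
    g=np.array(label)-(tip+gapd)*u-off*n-back*tx
    tcp=g-.011*up; print('target tcp',tcp); return tcp, az+180-90
E
python3 - <<'E'
from h import *
import lab
s=st()
c=cap('scene','s15'); th,off=fitscan(c,s); t=cap('top','t15'); fitscan(t,s)
lab.run(c,'scene'); lab.run(t,'top')
T,a=aim((.433,.2407,.0565),-92.5,th,off,back=.06); go(*T,a)
T,a=aim((.433,.2407,.0565),-92.5,th,off); go(*T,a)
E
```

```text
t 32.85 tcp [ 0.4534 -0.0736  0.1044] gap 0.021761639562920126 F [ 0.1631  0.207  -1.5397]
[[ 0.0429  0.9991  0.0008]
 [ 0.9991 -0.0429 -0.0003]
 [-0.0003  0.0008 -1.    ]]
pitch 16.29128061668253 n 70 topface off 0.019704451018102538 axis off 0.008704451018102539 tip along [0.1144 0.1161 0.1167 0.1169 0.1169 0.1173]
pitch 17.464887622928966 n 43 topface off 0.020037525625551843 axis off 0.009037525625551844 tip along [0.1165 0.1176 0.1185 0.1189 0.1194 0.1205]
scene card 883 353 c [0.4404 0.2404 0.0594] n [-0.0442 -0.9672  0.2503] elev 14.497302170284351 az -92.61595111704784
  extent x -0.056187134800659316 0.09832295855849321 z 0.015316171902998832 0.09765980168279975
  dark n 30 ctr [0.433  0.24   0.0588] bbox mid [0.4406 0.2422 0.0715] xr [-0.0324 -0.0129] [0.0325 0.0378]
scene bay 856 368 c [0.5904 0.0932 0.0598] n [ 0.0579 -0.9593  0.2764] elev 16.047393086564853 az -86.54818447815829
  extent x -0.04976309139360025 0.05087479233454483 z 0.015100953742427814 0.09643478983960518
  dark n 30 ctr [0.5844 0.091  0.056 ] bbox mid [0.5847 0.0908 0.0573] xr [-0.0252 -0.0135] [0.0137 
[... 169 characters left out ...]
89 z 0.015045959639004236 0.09790862611155537
  dark n 15 ctr [0.4292 0.2397 0.0538] bbox mid [0.4293 0.2396 0.0556] xr [-0.0218 -0.0147] [0.009  0.0044]
top bay 621 336 c [0.5883 0.0931 0.0569] n [ 0.063  -0.9625  0.2638] elev 15.294511257384146 az -86.25453464545939
  extent x -0.04888638755345267 0.04911077519503972 z 0.01504546779367244 0.09384402978871087
  dark n 14 ctr [0.5868 0.091  0.053 ] bbox mid [0.5841 0.0911 0.0536] xr [-0.0212 -0.0094] [0.0127 0.002 ]
target tcp [0.4241 0.0364 0.0787]
cur -2.462962410364628 shift [ 0.1085 -0.0334  0.0247] turn 0.000646427886139571
target tcp [0.4267 0.0963 0.0787]
cur -2.462962410364628 shift [ 0.1685 -0.0334  0.0248] turn 0.000646427886139571
```

>>> {"op": "jog_arm", "data": {
  "steps": [
    [[0.03,-0.033,0,0],[0.06,-0.033,0.01,0],[0.09,-0.033,0.02,0],[0.1085,-0.0335,0.025,0],[0.1085,-0.0335,0.025,0],[0.1085,-0.0335,0.025,0]]
  ]
}}

```text
time: 33.55
tcp_pos: [0.4243, 0.0362, 0.0786]
eef_rot: [[0.042, 0.999, -0.002], [0.999, -0.042, -0.0], [-0.0, -0.002, -1.0]]
contact_force: [-0.7, 0.2, -0.3]
finger_gap: 0.0214
```

```bash
python3 - <<'E'
from h import *
s=st()
c=cap('scene','s16'); th,off=fitscan(c,s); t=cap('top','t16'); fitscan(t,s)
T,a=aim((.433,.2407,.0565),-92.5,np.radians(15.8),.0083); go(*T,a)
im=c['img'][100:240,260:440]; cv2.imwrite('pics/s16z.png',cv2.resize(im,None,fx=4,fy=4,interpolation=cv2.INTER_CUBIC))
E
```

```text
t 33.55 tcp [0.4243 0.0362 0.0786] gap 0.021437379897297642 F [-0.7321  0.1626 -0.308 ]
[[ 0.042   0.9991 -0.0015]
 [ 0.9991 -0.042  -0.0001]
 [-0.0002 -0.0015 -1.    ]]
pitch 16.18231787130204 n 54 topface off 0.01990970556561716 axis off 0.008909705565617161 tip along [0.1157 0.1165 0.1166 0.117  0.1174 0.1178]Traceback (most recent call last):
  File "<stdin>", line 3, in <module>
  File "h.py", line 51, in fitscan
    p=np.polyfit(q[i,0],q[i,2],1); th=np.arctan(p[0]); off=-(p[1]*np.cos(th))  # top face distance above grip
    raise TypeError("expected non-empty vector for x")
TypeError: expected non-empty vector for x
```

```bash
python3 - <<'E'
from h import *
c=pickle.load(open('pics/s16.pkl','rb'))
T,a=aim((.433,.2407,.0565),-92.5,np.radians(15.8),.0085); go(*T,a)
im=c['img'][100:240,260:440]; cv2.imwrite('pics/s16z.png',cv2.resize(im,None,fx=4,fy=4,interpolation=cv2.INTER_CUBIC))
E
```

```text
target tcp [0.4267 0.0961 0.0776]
cur -2.497539021261655 shift [ 0.0605 -0.0005  0.0015] turn 4.295218180587743e-05
```

View pics/s16z.png

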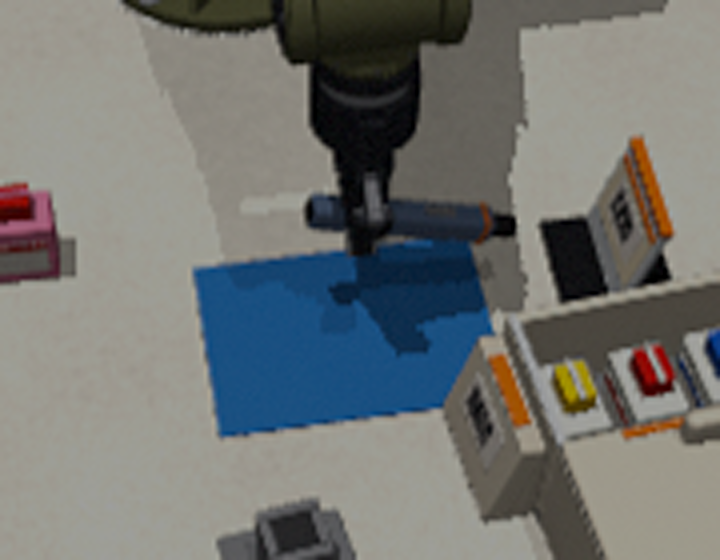

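>>> {"op": "jog_arm", "data": {
  "steps": [
    [[0.02,0,0,0],[0.04,-0.0005,0.001,0],[0.055,-0.0005,0.0015,0],[0.06,-0.0005,0.0015,0],[0.06,-0.0005,0.0015,0]]
  ]
}}

```text
time: 34.15
tcp_pos: [0.4268, 0.096, 0.0778]
eef_rot: [[0.043, 0.999, 0.0], [0.999, -0.043, -0.0], [-0.0, 0.0, -1.0]]
contact_force: [0.1, -0.6, -0.4]
finger_gap: 0.0212
```

```bash
python3 - <<'E'
from h import *
import lab
s=st()
c=cap('scene','s17'); th,off=fitscan(c,s)
R=s['eef_rot'];tx=R[:,0]; up=np.array([0,0,1.])
for p,o in ((th,off),(np.radians(15.8),.0085)):
    u=np.cos(p)*tx-np.sin(p)*up; n=np.sin(p)*tx+np.cos(p)*up; g=s['tcp_pos']+.011*up+o*n
    L=np.array([.433,.2407,.0565]); nose=g+.118*u; print('nose',nose,'beam',g+.148*u,'err',g+.148*u-L)
lab.run(c,'scene')
im=c['img'][100:240,260:440]; cv2.imwrite('pics/s17z.png',cv2.resize(im,None,fx=4,fy=4,interpolation=cv2.INTER_CUBIC))
E
```

```text
t 34.15 tcp [0.4268 0.096  0.0778] gap 0.021236947496750563 F [ 0.0704 -0.6313 -0.3971]
[[ 0.0429  0.9991  0.    ]
 [ 0.9991 -0.0429 -0.    ]
 [-0.      0.     -1.    ]]
pitch 16.0337415845686 n 60 topface off 0.018869993403969176 axis off 0.007869993403969176 tip along [0.1152 0.1165 0.1167 0.1186 0.1194 0.1198]
nose [0.4318 0.2115 0.0638] beam [0.433  0.2403 0.0555] err [ 0.     -0.0004 -0.001 ]
nose [0.4318 0.2117 0.0649] beam [0.433  0.2406 0.0567] err [ 0.     -0.0001  0.0002]
scene card 1179 351 c [0.4394 0.2408 0.0593] n [-0.0404 -0.9702  0.239 ] elev 13.824665093253735 az -92.3854574655033
  extent x -0.056917635356522445 0.09766620379098735 z 0.015435954504658067 0.09768045149630178
  dark n 22 ctr [0.4331 0.2403 0.0595] bbox mid [0.4365 0.2433 0.0698] xr [-0.0261 -0.0138] [0.0201 0.0356]
scene bay 849 396 c [0.5929 0.092  0.0547] n [ 0.0657 -0.9654  0.2522] elev 14.608482548129203 az -86.10904421556118
  extent x -0.05262393086694782 0.04735061750043354 z 0.015206684052577968 0.09573338195242798
  dark n 26 ctr [0.5846 0.0911 0.0562] bbox mid [0.5854 0.0909 0.0567] xr [-0.0267 -0.009 ] [0.0117 0.0127]
```

View pics/s17z.png

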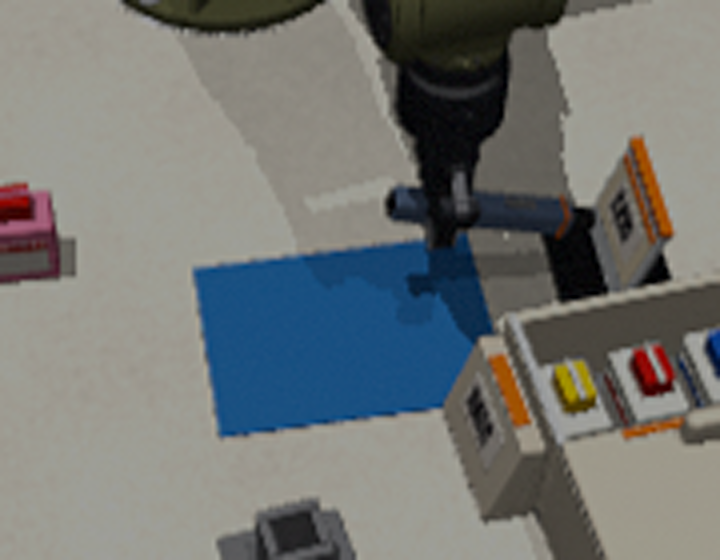

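>>> {"op": "jog_arm", "data": {
  "steps": [
    [[0,0,0,0],[0,0,0,0],[0,0,0,0],[0,0,0,0],[0,0,0,0],[0,0,0,0],[0,0,0,0],[0,0,0,0],[0,0,0,0],[0,0,0,0]]
  ]
}}

```text
time: 35.2
tcp_pos: [0.4267, 0.0963, 0.0778]
eef_rot: [[0.043, 0.999, -0.0], [0.999, -0.043, 0.0], [0.0, -0.0, -1.0]]
contact_force: [-0.3, 1.0, -0.7]
finger_gap: 0.0216
```

>>> {"op": "jog_arm", "data": {
  "steps": [
    [[0,0,0,0],[0,0,0,0],[0,0,0,0],[0,0,0,0],[0,0,0,0],[0,0,0,0],[0,0,0,0],[0,0,0,0],[0,0,0,0],[0,0,0,0]]
  ]
}}

```text
time: 36.2
tcp_pos: [0.4267, 0.0963, 0.0778]
eef_rot: [[0.043, 0.999, -0.0], [0.999, -0.043, -0.0], [-0.0, -0.0, -1.0]]
contact_force: [0.9, -0.1, -0.4]
finger_gap: 0.0213
```

```bash
python3 - <<'E'
from h import *
s=st()
T,a=aim((.5905,.0920,.0565),-86.1,np.radians(15.9),.0083,back=.06); 
go(.4305,-.02,.10,a); go(*T,a)
T,a=aim((.5905,.0920,.0565),-86.1,np.radians(15.9),.0083)
E
```

```text
t 36.2 tcp [0.4267 0.0963 0.0778] gap 0.021321174208556844 F [ 0.9209 -0.0619 -0.3873]
[[ 0.043   0.9991 -0.    ]
 [ 0.9991 -0.043  -0.    ]
 [-0.     -0.     -1.    ]]
target tcp [ 0.6044 -0.1121  0.0781]
cur -2.466709075005802 shift [-0.116   0.0088 -0.0222] turn -0.11112003587545409
cur -2.466709075005802 shift [-0.2006  0.1865 -0.0003] turn -0.11112003587545409
target tcp [ 0.6003 -0.0523  0.0781]
```

>>> {"op": "jog_arm", "data": {
  "steps": [
    [[-0.02,0,0,0],[-0.05,0,0,0],[-0.09,0,-0.02,0],[-0.12,0.01,-0.05,0],[-0.15,0.04,-0.05,-0.05],[-0.18,0.08,-0.05,-0.11],[-0.2,0.12,-0.05,-0.111],[-0.2005,0.16,-0.05,-0.111],[-0.2005,0.1865,-0.05,-0.111],[-0.2005,0.1865,-0.05,-0.111]]
  ]
}}

```text
time: 37.2
tcp_pos: [0.6063, -0.1122, 0.127]
eef_rot: [[-0.068, 0.998, 0.0], [0.998, 0.068, 0.0], [0.0, 0.0, -1.0]]
contact_force: [-0.5, -0.1, -0.6]
finger_gap: 0.0217
```

```bash
python3 - <<'E'
from h import *
import lab
s=st()
c=cap('scene','s18'); th,off=fitscan(c,s); 
T,a=aim((.5905,.0920,.0565),-86.1,np.radians(15.9),.0083,back=.06); go(*T,a)
lab.run(c,'s')
im=c['img'][120:280,240:440]; cv2.imwrite('pics/s18z.png',cv2.resize(im,None,fx=3.8,fy=3.7,interpolation=cv2.INTER_CUBIC))
E
```

```text
t 37.2 tcp [ 0.6063 -0.1122  0.127 ] gap 0.021718007050521414 F [-0.4949 -0.1142 -0.6126]
[[-0.068   0.9977  0.0001]
 [ 0.9977  0.068   0.    ]
 [ 0.      0.0001 -1.    ]]
pitch 13.78457026383299 n 92 topface off 0.017198998220178566 axis off 0.006198998220178567 tip along [0.1178 0.1182 0.1185 0.1189 0.1199 0.1199]
target tcp [ 0.6044 -0.1121  0.0781]
cur 3.9093333912980937 shift [-0.0001 -0.0004  0.0488] turn 0.00016289840852882408
s card 890 341 c [0.4375 0.2405 0.0586] n [-0.0506 -0.9693  0.2408] elev 13.935176533131187 az -92.98622868392263
  extent x -0.054903353252166665 0.1014852363154258 z 0.015753043645253983 0.09767678285489145
  dark n 25 ctr [0.4278 0.2409 0.0586] bbox mid [0.4347 0.2436 0.0709] xr [-0.0295 -0.0129] [0.0235 0.0382]
s bay 858 397 c [0.5932 0.0927 0.0555] n [ 0.0707 -0.9623  0.2626] elev 15.22476605136342 az -85.7974003700383
  extent x -0.05355988911616594 0.04929426103504255 z 0.015052939678801724 0.0939080696349397
  dark n 26 ctr [0.5862 0.0912 0.0553] bbox mid [0.5853 0.0912 0.054 ] xr [-0.0246 -0.0109] [0.0086 0.0077]
```

View pics/s18z.png

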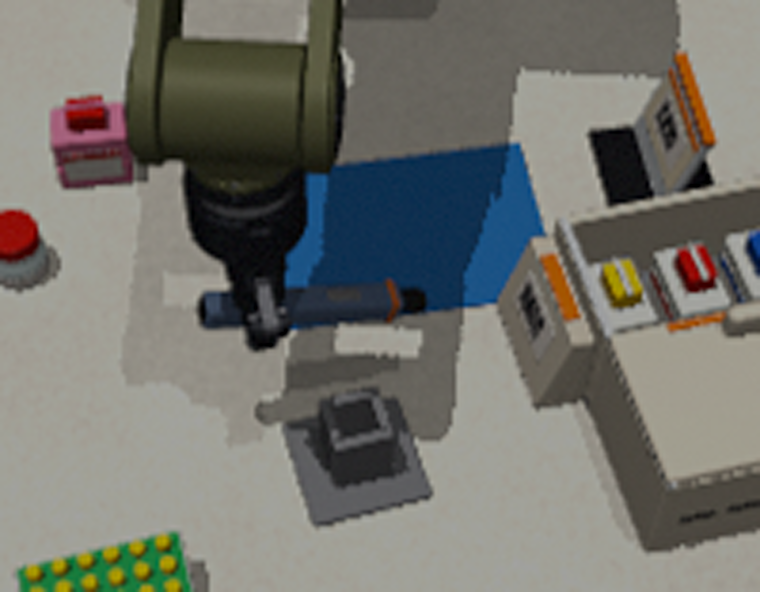

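>>> {"op": "jog_arm", "data": {
  "steps": [
    [[0,-0.0005,0.02,0],[0,-0.0005,0.045,0],[0,-0.0005,0.05,0],[0.02,-0.0005,0.05,0],[0.04,-0.0005,0.05,0],[0.055,-0.0005,0.05,0],[0.06,-0.0005,0.05,0],[0.06,-0.0005,0.05,0],[0.06,-0.0005,0.05,0]]
  ]
}}

```text
time: 38.15
tcp_pos: [0.5999, -0.0528, 0.078]
eef_rot: [[-0.068, 0.998, 0.0], [0.998, 0.068, -0.0], [-0.0, 0.0, -1.0]]
contact_force: [0.0, -0.3, -0.8]
finger_gap: 0.0217
```

```bash
python3 - <<'E'
from h import *
s=st()
c=cap('scene','s19'); th,off=fitscan(c,s)
c2=cap('scene','s19b'); th,off=fitscan(c2,s)
R=s['eef_rot'];tx=R[:,0]; up=np.array([0,0,1.])
for p,o in ((th,off),(np.radians(15),.0073)):
    u=np.cos(p)*tx-np.sin(p)*up; n=np.sin(p)*tx+np.cos(p)*up; g=s['tcp_pos']+.011*up+o*n
    L=np.array([.5905,.092,.0565]); nose=g+.118*u; print('nose',nose,'beam',g+.148*u,'err',g+.148*u-L)
im=c['img'][120:280,240:440]; cv2.imwrite('pics/s19z.png',cv2.resize(im,None,fx=3.8,fy=3.7,interpolation=cv2.INTER_CUBIC))
E
```

```text
t 38.15 tcp [ 0.5999 -0.0528  0.078 ] gap 0.021656705816691005 F [ 0.0396 -0.2941 -0.7695]
[[-0.0678  0.9977  0.0003]
 [ 0.9977  0.0678 -0.0002]
 [-0.0002  0.0003 -1.    ]]
pitch 13.967801004824533 n 80 topface off 0.017244821652102973 axis off 0.006244821652102973 tip along [0.1167 0.1168 0.1168 0.1168 0.1175 0.1188]
pitch 15.976227412252682 n 89 topface off 0.01894533786342483 axis off 0.007945337863424832 tip along [0.1157 0.1163 0.1171 0.1172 0.1176 0.1201]
nose [0.5921 0.0626 0.0642] beam [0.5901 0.0914 0.0559] err [-0.0004 -0.0006 -0.0006]
nose [0.5921 0.0628 0.0655] beam [0.5901 0.0918 0.0578] err [-0.0004 -0.0002  0.0013]
```

View pics/s19z.png

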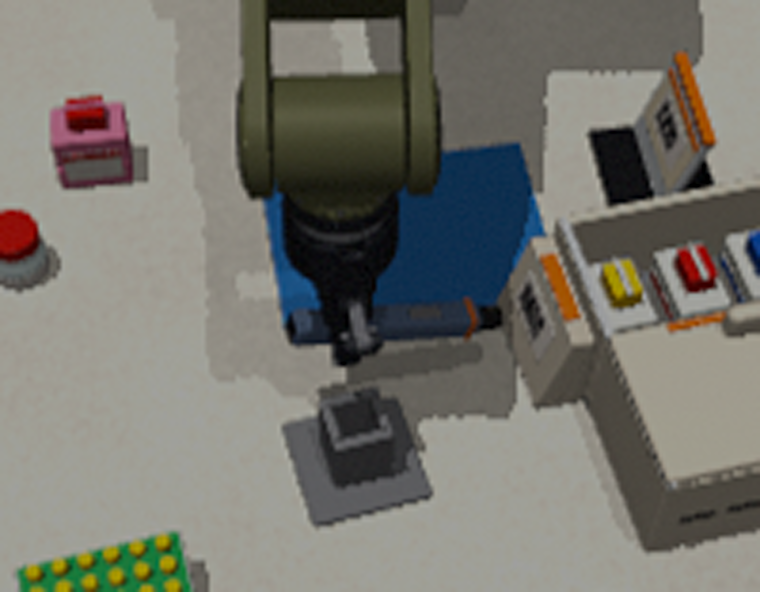

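On target within about 1–2 mm. Hold for 2 s.

>>> {"op": "jog_arm", "data": {
  "steps": [
    [[0,0,0,0],[0,0,0,0],[0,0,0,0],[0,0,0,0],[0,0,0,0],[0,0,0,0],[0,0,0,0],[0,0,0,0],[0,0,0,0],[0,0,0,0]]
  ]
}}

```text
time: 39.25
tcp_pos: [0.5998, -0.0522, 0.0778]
eef_rot: [[-0.068, 0.998, 0.0], [0.998, 0.068, 0.0], [0.0, 0.0, -1.0]]
contact_force: [0.2, -0.4, -0.5]
finger_gap: 0.0217
```

>>> {"op": "jog_arm", "data": {
  "steps": [
    [[0,0,0,0],[0,0,0,0],[0,0,0,0],[0,0,0,0],[0,0,0,0],[0,0,0,0],[0,0,0,0],[0,0,0,0],[0,0,0,0],[0,0,0,0]]
  ]
}}

```text
time: 40.25
tcp_pos: [0.5999, -0.0523, 0.0778]
eef_rot: [[-0.068, 0.998, 0.0], [0.998, 0.068, -0.0], [-0.0, 0.0, -1.0]]
contact_force: [0.9, 0.0, -0.8]
finger_gap: 0.0215
```

>>> {"op": "jog_arm", "data": {
  "steps": [
    [[-0.02,0,0,0],[-0.05,0,0,0],[-0.07,0,0,0],[-0.07,0,-0.03,0],[-0.07,0,-0.06,0],[-0.07,0,-0.06,0]]
  ]
}}

```text
time: 40.85
tcp_pos: [0.6062, -0.1227, 0.1421]
eef_rot: [[-0.068, 0.998, 0.006], [0.998, 0.068, -0.002], [-0.002, 0.006, -1.0]]
contact_force: [0.2, 0.4, -0.7]
finger_gap: 0.0214
```

```bash
python3 - <<'E'
from h import *
s=st()
c=cap('scene','s20'); fitscan(c,s); go(.455,-.02,.06,-1.4); go(.455,-.02,.138,-1.4)
E
```

```text
t 40.85 tcp [ 0.6062 -0.1227  0.1421] gap 0.021380789963709474 F [ 0.1828  0.3883 -0.6546]
[[-0.0676  0.9977  0.0063]
 [ 0.9977  0.0676 -0.0017]
 [-0.0021  0.0062 -1.    ]]
pitch 15.084707209944424 n 98 topface off 0.01784209880585208 axis off 0.006842098805852081 tip along [0.1154 0.1171 0.1175 0.1186 0.12   0.12  ]
cur 3.8889285370244333 shift [ 0.1124 -0.1433  0.079 ] turn 0.09230921687376341
cur 3.8889285370244333 shift [ 0.1123 -0.1431  0.001 ] turn 0.09230921687376341
```

>>> {"op": "jog_arm", "data": {
  "steps": [
    [[0,-0.04,0,0.03],[0.03,-0.08,0,0.06],[0.07,-0.12,0,0.092],[0.1,-0.141,0.02,0.092],[0.118,-0.141,0.05,0.092],[0.118,-0.141,0.08,0.092],[0.118,-0.141,0.09,0.092],[0.118,-0.141,0.09,0.092]]
  ],
  "grip": -1,
  "force": 20
}}

```text
time: 41.7
tcp_pos: [0.4551, -0.014, 0.0465]
eef_rot: [[0.024, 1.0, -0.003], [1.0, -0.024, 0.0], [0.0, -0.003, -1.0]]
contact_force: [-0.3, -0.4, -0.1]
finger_gap: 0.0215
```

```bash
python3 - <<'E'
from h import *
s=st()
c=cap('scene','s21'); fitscan(c,s); go(.458,-.014,.026,-1.4)
E
```

```text
t 41.7 tcp [ 0.4551 -0.014   0.0465] gap 0.021506783413855778 F [-0.2622 -0.3688 -0.101 ]
[[ 0.0241  0.9997 -0.0033]
 [ 0.9997 -0.0241  0.0003]
 [ 0.0002 -0.0033 -1.    ]]
pitch 11.723514463559692 n 63 topface off 0.015365646093501545 axis off 0.004365646093501546 tip along [0.1158 0.1168 0.1185 0.119  0.119  0.1192]
cur -1.3964242990578815 shift [0.0002 0.0022 0.0217] turn 6.240775450668833e-05
```

>>> {"op": "jog_arm", "data": {
  "steps": [
    [[0,0.002,0.01,0],[0,0.002,0.02,0],[-0.001,0.002,0.025,0],[-0.003,0.002,0.029,0],[-0.004,0.002,0.032,0],[-0.004,0.002,0.032,0],[-0.004,0.002,0.032,0]]
  ]
}}

```text
time: 42.45
tcp_pos: [0.458, -0.018, 0.016]
eef_rot: [[0.024, 1.0, 0.0], [1.0, -0.024, -0.0], [-0.0, 0.0, -1.0]]
contact_force: [1.3, 1.3, 1.3]
finger_gap: 0.0216
```

```bash
python3 - <<'E'
from h import *
s=st()
c=cap('scene','s22'); fitscan(c,s)
im=c['img'][120:280,240:440]; cv2.imwrite('pics/s22z.png',cv2.resize(im,None,fx=3.8,fy=3.7,interpolation=cv2.INTER_CUBIC))
E
```

```text
t 42.45 tcp [ 0.458 -0.018  0.016] gap 0.02156578485905423 F [1.3442 1.3152 1.3333]
[[ 0.0241  0.9997  0.0003]
 [ 0.9997 -0.0241 -0.0001]
 [-0.0001  0.0003 -1.    ]]
pitch 10.292481097820303 n 59 topface off 0.018636282245279003 axis off 0.007636282245279003 tip along [0.116  0.1171 0.1178 0.1184 0.1187 0.1192]
```

View pics/s22z.png

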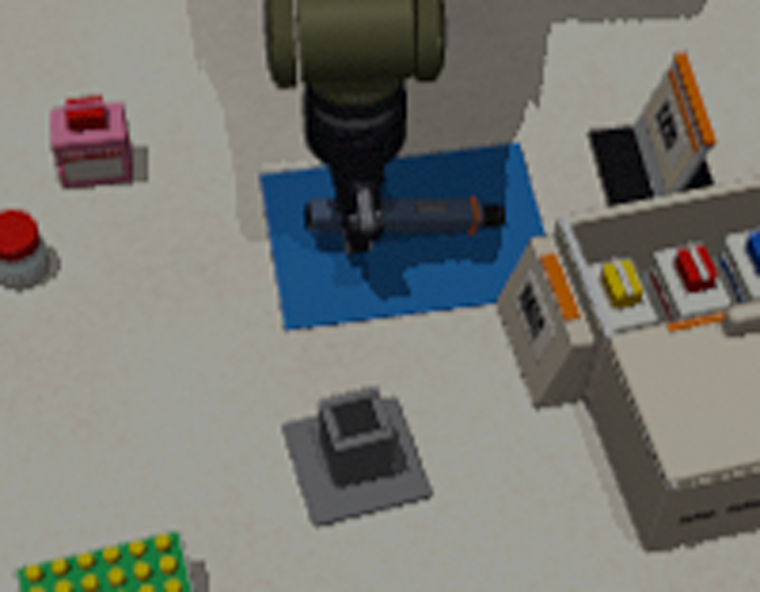

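>>> {"op": "jog_arm", "data": {
  "steps": [
    [[-0.0005,0,0.001,0],[-0.001,0,0.0025,0],[-0.001,0,0.0025,0]]
  ]
}}

```text
time: 42.8
tcp_pos: [0.4579, -0.019, 0.0132]
eef_rot: [[0.024, 1.0, 0.0], [1.0, -0.024, 0.0], [0.0, 0.0, -1.0]]
contact_force: [1.4, 0.6, 3.7]
finger_gap: 0.0214
```

>>> {"op": "jog_arm", "data": {
  "steps": [
    [[0,0,0,0],[0,0,0,0],[0,0,0,0],[0,0,0,0],[0,0,0,0]]
  ],
  "grip": -0.35
}}

```text
time: 43.3
tcp_pos: [0.4577, -0.019, 0.0132]
eef_rot: [[0.024, 1.0, -0.0], [1.0, -0.024, -0.0], [-0.0, -0.0, -1.0]]
contact_force: [-0.2, -0.2, 0.2]
finger_gap: 0.0277
```

```bash
python3 - <<'E'
from h import *
s=st()
c=cap('scene','s23'); 
im=c['img'][120:280,240:440]; cv2.imwrite('pics/s23z.png',cv2.resize(im,None,fx=3.8,fy=3.7,interpolation=cv2.INTER_CUBIC))
E
```

```text
t 43.3 tcp [ 0.4577 -0.019   0.0132] gap 0.027745808679908657 F [-0.2224 -0.156   0.2025]
[[ 0.0239  0.9997 -0.0002]
 [ 0.9997 -0.0239 -0.    ]
 [-0.     -0.0002 -1.    ]]
```

View pics/s23z.png

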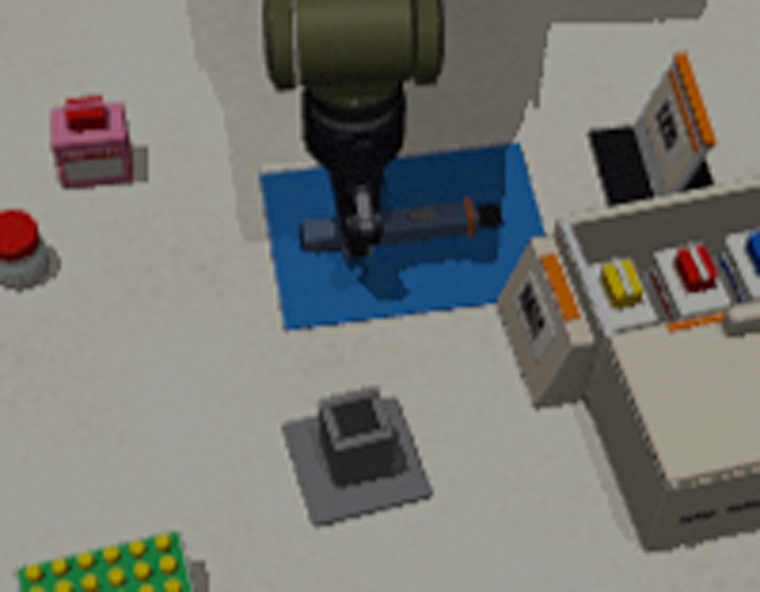

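Scanner has dropped flat. Open wider and rise.

>>> {"op": "jog_arm", "data": {
  "steps": [
    [[0,0,0,0],[0,0,0,0],[0,0,0,0],[0,0,-0.03,0],[0,0,-0.08,0],[0,0,-0.13,0],[0,0,-0.18,0],[0,0,-0.22,0],[0,0,-0.22,0]]
  ],
  "grip": 0.2
}}

```text
time: 44.25
tcp_pos: [0.4594, -0.0192, 0.2385]
eef_rot: [[0.024, 1.0, 0.009], [1.0, -0.024, -0.001], [-0.001, 0.009, -1.0]]
contact_force: [0.2, -0.5, 0.7]
finger_gap: 0.0512
```

```bash
python3 - <<'E'
from h import *
s=st()
c=cap('scene','s24'); 
im=c['img'][100:300,180:440]; cv2.imwrite('pics/s24z.png',cv2.resize(im,None,fx=3,fy=2.9,interpolation=cv2.INTER_CUBIC))
w=cap('wrist','w24'); P=cloud(w); q=P[(abs(P[...,0]-.458)<.1)&(abs(P[...,1])<.14)&(P[...,2]>.012)&(P[...,2]<.06)]; print(len(q),rect(q[:,:2]),np.percentile(q[:,2],[5,50,95]))
go(.6608,.2423,.24,3.9)
E
```

```text
t 44.25 tcp [ 0.4594 -0.0192  0.2385] gap 0.051172559597682604 F [ 0.2102 -0.4676  0.6667]
[[ 0.024   0.9997  0.0089]
 [ 0.9997 -0.024  -0.0011]
 [-0.0009  0.009  -1.    ]]
4738 (array([475.705 ,  45.1184]), (208.41233825683594, 98.73703002929688), 56.08266830444336) [0.0191 0.0247 0.0508]
cur -1.3746943088052397 shift [ 0.2661  0.1967 -0.0062] turn -0.09206078272485793
```

View pics/s24z.png

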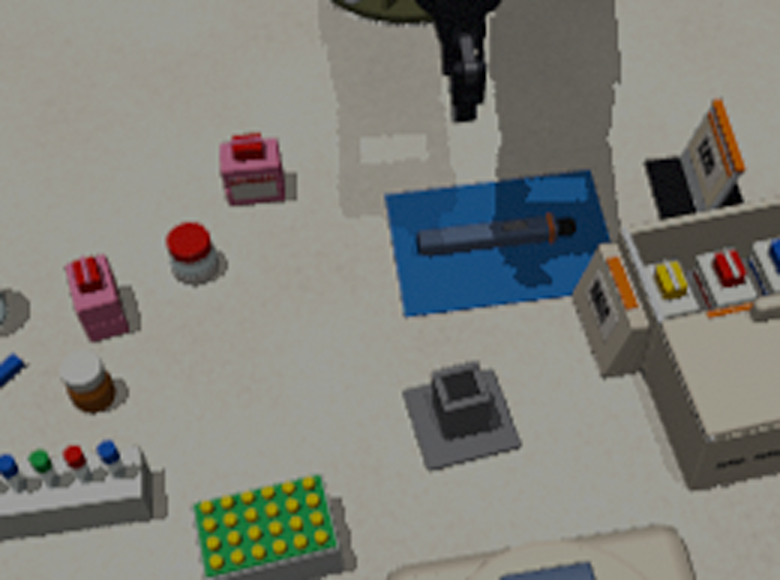

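>>> {"op": "jog_arm", "data": {
  "steps": [
    [[0.266,0.197,0,-0.092],[0.266,0.197,0,-0.092],[0.266,0.197,0,-0.092],[0.266,0.197,0,-0.092],[0.266,0.197,0,-0.092],[0.266,0.197,0,-0.092],[0.266,0.197,0,-0.092],[0.266,0.197,0,-0.092],[0.266,0.197,0,-0.092]]
  ],
  "grip": 0
}}

```text
time: 45.25
tcp_pos: [0.6607, 0.2423, 0.2305]
eef_rot: [[-0.069, 0.998, -0.004], [0.998, 0.069, -0.001], [-0.001, -0.004, -1.0]]
contact_force: [0.4, -0.5, -0.2]
finger_gap: 0.0424
```

```bash
python3 - <<'E'
from h import *
w=cap('wrist','w25'); s=st();P=cloud(w); q=P[(P[...,2]>.13)&(P[...,2]<.147)&(abs(P[...,0]-.66)<.06)&(abs(P[...,1]-.242)<.06)]; print(rect(q[:,:2]))
go(.6608,.2423,.132,3.9)
E
```

```text
t 45.3 tcp [0.6607 0.2417 0.2315] gap 0.04269354398951679 F [ 0.0571 -0.3223  0.1442]
[[-0.0678  0.9977 -0.0025]
 [ 0.9977  0.0678 -0.0009]
 [-0.0008 -0.0026 -1.    ]]
(array([659.6081, 241.7356]), (13.888225555419922, 79.26963806152344), 3.763732671737671)
cur 3.887400577489206 shift [0.0007 0.0004 0.0995] turn -0.0002199014066631558
```

View pics/w25.png

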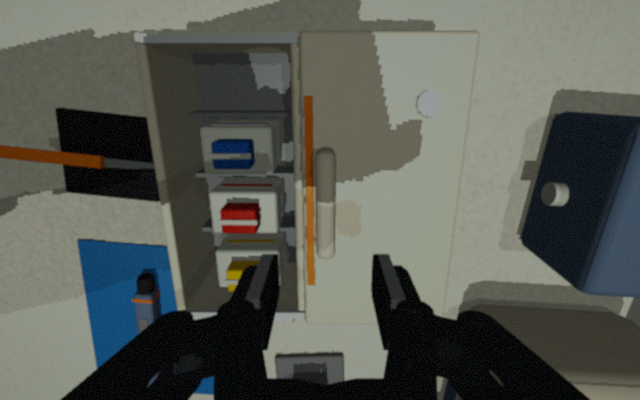

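>>> {"op": "jog_arm", "data": {
  "steps": [
    [[0,0,0.04,0],[0,0,0.08,0],[0,0,0.098,0],[0,0,0.098,0],[0,0,0.098,0]]
  ]
}}

```text
time: 45.8
tcp_pos: [0.6613, 0.2416, 0.1365]
eef_rot: [[-0.067, 0.998, 0.001], [0.998, 0.067, 0.0], [0.0, 0.001, -1.0]]
contact_force: [0.1, 0.2, 0.7]
finger_gap: 0.0427
```

>>> {"op": "jog_arm", "data": {
  "steps": [
    [[0,0,0,0],[0,0,0,0],[0,0,0,0],[0,0,0,0],[0,0,0,0]]
  ],
  "grip": -1,
  "force": 20
}}

```text
time: 46.3
tcp_pos: [0.6607, 0.2422, 0.1372]
eef_rot: [[-0.068, 0.998, -0.0], [0.998, 0.068, -0.0], [-0.0, -0.0, -1.0]]
contact_force: [-10.6, -2.5, 9.9]
finger_gap: 0.0132
```

>>> {"op": "jog_arm", "data": {
  "steps": [
    [[0,-0.01,0,0],[0,-0.022,0,0],[0,-0.034,0,0],[0,-0.046,0,0],[0,-0.058,0,0],[0,-0.07,0,0],[0,-0.082,0,0],[0,-0.094,0,0],[0,-0.104,0,0],[0,-0.104,0,0]]
  ]
}}

```text
time: 47.3
tcp_pos: [0.5572, 0.2351, 0.1371]
eef_rot: [[-0.068, 0.998, 0.002], [0.998, 0.068, 0.0], [0.0, 0.002, -1.0]]
contact_force: [-1.3, -3.3, 5.7]
finger_gap: 0.0132
```

>>> {"op": "jog_arm", "data": {
  "steps": [
    [[0,-0.003,0,0],[0,-0.006,0,0],[0,-0.009,0,0],[0,-0.011,0,0],[0,-0.011,0,0]]
  ]
}}

```text
time: 47.8
tcp_pos: [0.5471, 0.2344, 0.1372]
eef_rot: [[-0.068, 0.998, 0.003], [0.998, 0.068, 0.001], [0.0, 0.003, -1.0]]
contact_force: [-0.8, -2.2, 8.4]
finger_gap: 0.0137
```

>>> {"op": "jog_arm", "data": {
  "steps": [
    [[0,-0.001,0,0],[0,-0.002,0,0],[0,-0.002,0,0]]
  ]
}}

```text
time: 48.1
tcp_pos: [0.5458, 0.2343, 0.1371]
eef_rot: [[-0.068, 0.998, 0.005], [0.998, 0.068, 0.001], [0.001, 0.005, -1.0]]
contact_force: [3.9, -1.5, 4.7]
finger_gap: 0.0132
```

>>> {"op": "jog_arm", "data": {
  "steps": [
    [[0,-0.001,0,0],[0,-0.002,0,0],[0,-0.002,0,0]]
  ]
}}

```text
time: 48.4
tcp_pos: [0.5456, 0.2343, 0.1372]
eef_rot: [[-0.068, 0.998, 0.009], [0.998, 0.068, 0.002], [0.001, 0.01, -1.0]]
contact_force: [22.2, 1.4, -5.5]
finger_gap: 0.0135
```

>>> {"op": "jog_arm", "data": {
  "steps": [
    [[0,0.001,0,0],[0,0.002,0,0],[0,0.002,0,0]]
  ]
}}

```text
time: 48.7
tcp_pos: [0.5458, 0.2343, 0.1371]
eef_rot: [[-0.068, 0.998, 0.004], [0.998, 0.068, 0.001], [0.001, 0.004, -1.0]]
contact_force: [4.7, -1.9, 6.2]
finger_gap: 0.0136
```

>>> {"op": "jog_arm", "data": {
  "steps": [
    [[0,0,0,0],[0,0,0,0],[0,0,0,0],[0,0,-0.03,0],[0,0,-0.07,0],[0,0,-0.11,0],[0,0,-0.11,0],[0,0,-0.11,0]]
  ],
  "grip": 0
}}

```text
time: 49.5
tcp_pos: [0.5444, 0.2343, 0.2456]
eef_rot: [[-0.068, 0.998, 0.001], [0.998, 0.068, 0.0], [0.0, 0.001, -1.0]]
contact_force: [0.3, -0.8, -1.2]
finger_gap: 0.0425
```

```bash
python3 - <<'E'
from h import *
w=cap('wrist','w26'); s=st();P=cloud(w); q=P[(P[...,2]>.13)&(P[...,2]<.147)&(abs(P[...,0]-.546)<.06)&(abs(P[...,1]-.234)<.06)]; print(rect(q[:,:2]))
go(.35,.35,.26,30)
E
```

```text
t 49.55 tcp [0.5441 0.2342 0.2444] gap 0.04267895972664384 F [-0.9831 -0.63   -0.1725]
[[-0.068   0.9977 -0.0011]
 [ 0.9977  0.068  -0.0004]
 [-0.0003 -0.0012 -1.    ]]
(array([544.8128, 234.1579]), (13.910346984863281, 78.5781478881836), 3.745222568511963)
cur 3.901474949727098 shift [ 0.1287 -0.1857 -0.0154] turn -0.45550519204148093
```

>>> {"op": "jog_arm", "data": {
  "steps": [
    [[-0.1,-0.2,-0.02,0],[-0.1,-0.2,-0.02,0],[-0.1,-0.2,-0.02,0],[-0.1,-0.2,-0.02,0],[-0.1,-0.2,-0.02,0],[-0.1,-0.2,-0.02,0],[-0.1,-0.2,-0.02,0],[-0.1,-0.2,-0.02,0]]
  ]
}}

```text
time: 50.35
tcp_pos: [0.3521, 0.1212, 0.2646]
eef_rot: [[-0.068, 0.998, -0.001], [0.998, 0.068, -0.0], [-0.0, -0.001, -1.0]]
contact_force: [0.1, 0.6, -0.1]
finger_gap: 0.0425
```

```bash
python3 - <<'E'
from h import *
st()
c=cap('top','t27'); s=cap('scene','s27')
a=cv2.resize(c['img'][90:300,150:530],None,fx=2,fy=2,interpolation=cv2.INTER_CUBIC); cv2.imwrite('pics/t27z.png',a)
P=cloud(c);Z=P[...,2]
q=P[(Z>.126)&(Z<.15)&(abs(P[...,0]-.545)<.05)&(abs(P[...,1]-.234)<.06)]; print('fin',len(q),rect(q[:,:2]))
q=P[(Z>.015)&(Z<.03)&(P[...,0]>.41)&(P[...,0]<.5)&(P[...,1]>-.1)&(P[...,1]<.14)]; print('scanner',len(q),rect(q[:,:2]),np.percentile(q[:,2],[2,50,98]))
im=s['img'][100:300,140:520]; cv2.imwrite('pics/s27z.png',cv2.resize(im,None,fx=2.1,fy=2.1,interpolation=cv2.INTER_CUBIC))
E
```

```text
t 50.35 tcp [0.3521 0.1212 0.2646] gap 0.0425432549109152 F [ 0.1324  0.6198 -0.1104]
[[-0.068   0.9977 -0.0014]
 [ 0.9977  0.068  -0.0003]
 [-0.0002 -0.0014 -1.    ]]
fin 166 (array([544.27  , 232.6174]), (14.44251537322998, 77.6126937866211), 3.8001925945281982)
scanner 423 (array([456.646 ,  19.2997]), (158.50404357910156, 20.23291015625), 88.57122802734375) [0.017  0.0235 0.0287]
```

View pics/t27z.png

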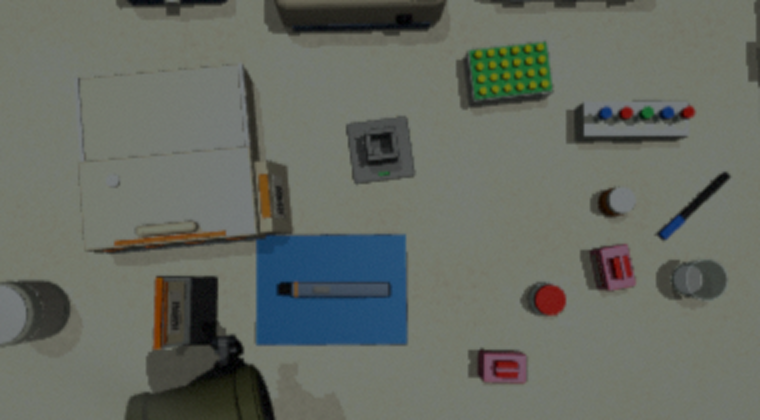

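View pics/s27z.png

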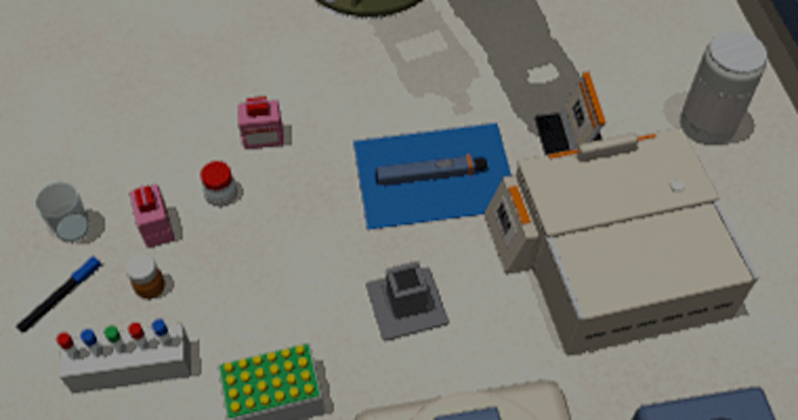

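>>> {"op": "jog_arm", "data": {
  "steps": [
    [[0,0,0,0],[0,0,0,0],[0,0,0,0],[0,0,0,0],[0,0,0,0]]
  ]
}}

```text
time: 50.95
tcp_pos: [0.3517, 0.1209, 0.2653]
eef_rot: [[-0.068, 0.998, 0.0], [0.998, 0.068, -0.0], [-0.0, 0.0, -1.0]]
contact_force: [-0.6, -0.8, 0.2]
finger_gap: 0.0427
```

```bash
python3 - <<'E'
from h import *
st(); print(bot.hand_in())
E
```

```text
t 50.95 tcp [0.3517 0.1209 0.2653] gap 0.042719693388501956 F [-0.6257 -0.8123  0.1764]
[[-0.068   0.9977  0.    ]
 [ 0.9977  0.068  -0.    ]
 [-0.      0.     -1.    ]]
the job is handed in; nothing more can be done
None
```

The job was finished and handed in at 51 s, with every step done in the order asked; the hand-in gave no verdict.

- **Packs:** There were three on the bench. Blue, red and yellow each stand upright in a lane of their own, at y = 28, -28 and -84 mm. The green pack was absent, and I left the pink look-alikes alone.
- **Scanning:** I swung the scanner on the mat to about 15° nose-down, which matches the tilt of both labels. I held it still for 2 s about 3 cm from the lot card, and then for 2 s from the bay label. The calculated aim was within about 2 mm of the middle of each code. The tilt readings disagreed a little between pictures (most 14–16°, a few outside that). I saw nothing that confirms a successful read.
- **Finish:** The last pictures show the scanner flat on the mat, dropped there when I let go with its tail a little raised. The cover moved 115 mm back to its stop, pressed there at about 22 N, and the fin's position agrees. The other objects look unmoved, and the arm is clear of everything.

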